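Load the carved trays into the gated drying rack

TASK

Put the carved trays away in the drying rack. Loosen the brass thumb screw on the steel collar by half a turn or so and only then slide the collar with its gate fully aside; stand every tray upright on a short end, one to a slot and well back inside it so that none sticks out in front; then slide the gate fully home across the slots and screw the thumb screw down tight again. Leave the mallet, chisel and wax jar where they are.

Things in the scene. Friction and masses are not known exactly. Their poses are not given: they have to be found in the camera images.
- rack: Fixed plywood rack, base 12 mm thick. Origin on the table under the centre of its row of four slots; y runs along the row, z up. Dark upright dividers (12 mm thick in y, 44 mm long in x, tops 67 mm above the table) at y = -84, -42, 0, 42, 84 mm: slots 30 mm wide, a tray leans up to 15 degrees in one. Sills, tops 42 mm up, bound the slots behind (x = 35) and in front (x = -35 mm).
- slot1 (a point): Centre of the floor of a slot of the rack (rack frame: x 0, y -63 mm, 12 mm above the table); axes as the rack's.
- slot2 (a point): Centre of the floor of a slot of the rack (rack frame: x 0, y -21 mm, 12 mm above the table); axes as the rack's.
- slot3 (a point): Centre of the floor of a slot of the rack (rack frame: x 0, y 21 mm, 12 mm above the table); axes as the rack's.
- slot4 (a point): Centre of the floor of a slot of the rack (rack frame: x 0, y 63 mm, 12 mm above the table); axes as the rack's.
- gate (a joint): Slide of gate and collar along the rod, m: 0 = fully home in front of all slots (stop), grows towards the rack's +y to 0.18 = fully aside (stop). Clamped by the thumb screw; with the screw loose it slides with about 2 N, easily by holding the screw's knob and moving level along the rack's y.
- gate_mid (a point): Centre of the gate's wooden bar (174 mm long in y, 8 mm thick, 45 to 75 mm above the table, 46 mm in front (-x) of the row's centre line); axes as the rack's. Its middle is carried by a steel collar, 34 mm diameter, 30 mm long, on a 14 mm rod parallel to y at rack x = -95 mm, 45 mm up, held in 64 mm high posts at rack y = -97 and 262 mm.
- screw (a joint): Turn of the thumb (set) screw on top of the collar, rad, thread right-handed: 0 = screwed fully down (stop); grows anticlockwise seen from above to 3.5 = end of travel. The gate is clamped below about 0.35 and free above 0.5; the screw rises 1.2 mm per rad. It takes about 0.1 to 0.2 N m and stays where it is left.
- knob (a point): Centre of the screw's round knurled brass knob, 24 mm diameter, 22 mm tall, upright axis z, centre about 101 mm above the table. It moves with the gate. Below the knob is a 8 mm stem, then the collar (top 62 mm above the table).
- tray1_mid (a point): Centre of a carved pale wooden tray, 110 mm long (its x axis), 56 mm wide (y), 18 mm thick (z, hollowed side +z), 90 g; lies flat on the table with its long side roughly across the robot's view. May be absent. It goes upright: x axis vertical (either end down), y axis along the rack's x, centre about 12 + 55 mm above the table.
- tray2_mid (a point): Centre of a carved pale wooden tray, 110 mm long (its x axis), 56 mm wide (y), 18 mm thick (z, hollowed side +z), 90 g; lies flat on the table with its long side roughly across the robot's view. May be absent. It goes upright: x axis vertical (either end down), y axis along the rack's x, centre about 12 + 55 mm above the table.
- tray3_mid (a point): Centre of a carved pale wooden tray, 110 mm long (its x axis), 56 mm wide (y), 18 mm thick (z, hollowed side +z), 90 g; lies flat on the table with its long side roughly across the robot's view. May be absent. It goes upright: x axis vertical (either end down), y axis along the rack's x, centre about 12 + 55 mm above the table.
- tray4_mid (a point): Centre of a carved pale wooden tray, 110 mm long (its x axis), 56 mm wide (y), 18 mm thick (z, hollowed side +z), 90 g; lies flat on the table with its long side roughly across the robot's view. May be absent. It goes upright: x axis vertical (either end down), y axis along the rack's x, centre about 12 + 55 mm above the table.
- mallet: Wooden mallet lying, head 70 x 100 x 65 mm; origin under the head's centre. Bystander.
- wax_jar: Amber glass jar, 66 mm diameter, 60 mm tall; origin under its centre. Bystander.
- chisel: Wood-handled chisel lying along its x axis, 250 mm long, 22 mm high; origin under the ferrule. Bystander.
- tray1: The same tray as point tray1_mid; origin at the centre of its underside.
- tray2: The same tray as point tray2_mid; origin at the centre of its underside.
- tray3: The same tray as point tray3_mid; origin at the centre of its underside.
- tray4: The same tray as point tray4_mid; origin at the centre of its underside.
Not all that is in view belongs to the job. Leave any red look-alike of the tray4 alone.

How it is judged:
By the outcome, as a careful person would: the job done as asked, in the order asked, and still so for the second after the job is handed in, with the robot touching nothing.
Of tray1, tray2, tray3, tray4 only 3 to 4 are there at a start; the rules pass over those that are not, and their reading is None.
At some moment in a run one of tray1, tray2, tray3, tray4 may be knocked a few centimetres aside while the robot is not near it.
Once in a run the grip may slacken for a moment while it holds something.
It also fails if it takes over 210 s, if anything falls off the work surface, if the arm or the gripper's body presses on something with over 40 N, if the wrist force passes 120 N, or if a joint passes its speed limit or range.

ROBOT

A 7-joint arm with a two-finger parallel gripper is mounted at the origin on the work surface. World frame = base frame: x ahead of the robot, y to its left, z up, the work surface at z = 0. Lengths are in m, angles in rad, forces in N, time in s.
With the tool pointing down it reaches from about 0.425 to 0.925 m from the base axis. Payload 6.8 kg.
Tool frame: the origin (TCP) lies at the very end of the fingers, on their centre line; the grasp point (between the pads) lies 19 mm behind it; z points along the fingers, y is the line along which they close (so a half turn about z gives the same grasp; the last joint's range is limited). The gripper opens to 85 mm and grips with 20 to 120 N. Pads are 22 mm wide; open, the fingers measure 114 mm over their backs; the gripper's body (76 mm by 85 mm) begins 54 mm behind the grasp point. The pads swing forward as they close: fully open they stand 13 mm farther back than shut.
Start: joints at [-1.313, 0.477, 0.022, 1.555, -0.011, 1.109, -0.083], TCP at [0.241, 0.63, 0.231] pointing down, gripper open.
Joint ranges: [-2.96, 2.96], [-0.34, 2.1], [-1.41, 1.46], [0.24, 2.44], [-1.37, 4.51], [0.17, 1.92], [-2.96, 2.96]. Speed limits (rad/s): [2.39, 2.39, 3.14, 3.14, 3.14, 3.14, 3.14].

INTERFACE

Orientations are given as a unit quaternion [w, x, y, z].
In Python, from station import bot gives the robot as it stands.
- The arm moves only by the tool jog_arm, never from a script. Its argument "motion" is a list of rows, each a list of 7 numbers: the turn, a rotation vector about the tool's x, y, z in rad, then the shift along the tool's x, y, z in mm, then the finger opening in mm, from 0 to 85.4. A call has 1 to 10 rows; each row is the pose to reach, as a shift and turn from the pose commanded when the call began, along the tool's axes at that moment; what a row does not reach only later rows make up. A row lasts 1/8 s, in which the tool goes at most 62.5 mm and 10.7 degrees, less where a joint would pass 70% of its speed; a pose out of reach is approached as far as the arm can. A call with a gripper value outside its range is refused whole. The fingers move at their own pace and stop on an object; "grip_force" is the grip in N (left out, the last holds). Time passes only in rows, so rows that repeat a pose let the fingers close. It gives the time, the measured TCP pose, the force, the opening and the grip force at its end, in the units of the state.
- bot.get_obs(): the state, without advancing time (a new reading comes with each control period).
- bot.read_camera(name): name is "scene" or "top"; returns a dict with "pixels" (384x512x3 uint8, red, green, blue), "camera_matrix" (3x3 intrinsics, pixels), "T" (4x4, takes a point from camera to world coordinates). Camera axes: x right, y down, z forward; pixel columns grow to the right and rows downward; lengths in m; the calibration is good to about 2 mm. A picture is of the moment at which its call begins. There is no depth.
- bot.hand_in(): hands the job in; it is judged then, once.
Trained networks look in a picture, given as the dict that the camera call returned (one of the last four; its "shot" number tells which), for a name from the list of things; names that differ only in an ending like _2 or _b are one class to them, and where a whole thing is asked for, a point or a joint stands for the part that bears it (a point fixed in the world has none). Each returns a list of dicts, best first, with "score" (0 to 1); they miss things now and then, are a little off and sometimes report something else, mostly with a low value. They report only what shows in the picture. A call takes as long as a camera call. They do not tell look-alikes from the thing itself.
- bot.spot_in(thing, picture): "xy" ([column, row] in pixels, amid what is visible of it).
- bot.tip_of(thing, picture): "xy" ([column, row] in pixels: a listed point, or the origin of a listed thing).
The state is a dict: "t": time; "q": joint angles; "joint_vel": joint speeds; "joint_torque": joint torques, N m; "eef_pos": TCP position; "tool_rot": TCP orientation; "contact_force": force on the tool from outside, world axes, zero at the start; "torque": the same for the moment, N m; "gripper_width": opening from 0.0 (shut) to 1.0 (fully open); "grasp_force": force on a finger pad.
Only numpy, scipy, OpenCV 4.12 (cv2) and the standard library are available. Lean on these libraries where they do the work, as an engineer would, in place of code of your own. Each camera call takes 0.05 s, during which the arm holds its last target. There are 200 camera calls.

## Working session

There is one attempt and no reset: what is moved stays moved. The work goes in short steps, Python scripts to look and compute and a tool call to move; the robot and the scene stay as the last step left them, time stands still between calls to the robot, and variables do not carry over. Pictures are saved under pics/ and viewed, at most 14 in all, crops included, and the job is handed in when it is done.

Besides the shell and the picture viewer there is one more tool, called after "Emit:" as a command line: name --pt "numbers of a row" for each row, then --argument value for the rest. jog_arm: Moves the arm, as the interface text tells. Its arguments: {"type":"object","properties":{"motion":{"type":"array"},"grip_force":{"type":"number"}},"required":["motion"]}

```bash
ls; mkdir -p pics; cat > h.py <<'E'
import numpy as np, cv2
from station import bot
from scipy.spatial.transform import Rotation as R
def ray(p,xy):
    K=np.array(p["camera_matrix"]);T=np.array(p["T"])
    d=T[:3,:3]@np.linalg.inv(K)@np.array([xy[0],xy[1],1.]);return T[:3,3],d
def at_z(p,xy,z):
    o,d=ray(p,xy);return o+d*(z-o[2])/d[2]
def proj(p,X):
    K=np.array(p["camera_matrix"]);T=np.array(p["T"])
    c=T[:3,:3].T@(np.array(X)-T[:3,3]);u=K@c;return u[:2]/u[2]
def save(p,n,crop=None,s=1):
    im=p["pixels"][:,:,::-1]
    if crop: im=im[crop[1]:crop[3],crop[0]:crop[2]]
    cv2.imwrite("pics/"+n,cv2.resize(im,None,fx=s,fy=s,interpolation=cv2.INTER_CUBIC))
E
python3 - <<'E'
from h import *
o=bot.get_obs();print(o)
zs=dict(rack=0,slot1=.012,slot4=.012,gate_mid=.06,knob=.101,tray1_mid=.009,mallet=0,wax_jar=0,chisel=0)
for c in("top","scene"):
    p=bot.read_camera(c);save(p,c+"0.png",s=1.5);print(c,np.round(p["T"],3).tolist())
    for n in zs:
        for r in bot.tip_of(n,p)[:6]: print(n,np.round(r["xy"],1),round(r["score"],2),np.round(at_z(p,r["xy"],zs[n]),3))
E
```

```text
pics
{'t': 0.0, 'q': array([-1.3130916 ,  0.47782267,  0.02233969,  1.55641513, -0.01150851,
        1.10930932, -0.08308208]), 'joint_vel': array([ 0.00064451,  0.00181119, -0.00069811, -0.00064804, -0.00055655,
        0.00031914,  0.00051332]), 'joint_torque': array([-1.79776898e-04, -5.96438384e+01,  1.60792217e+00, -2.81205618e+01,
        1.24479129e-02,  9.32816503e-03, -1.15553732e-05]), 'eef_pos': array([0.24125164, 0.62979573, 0.23032592]), 'tool_rot': array([-1.02439616e-04,  1.81866445e-01,  9.83322817e-01, -9.07418838e-04]), 'contact_force': array([0.1718295 , 0.23398272, 0.02062608]), 'torque': array([ 0.00399894, -0.00988154, -0.02951492]), 'grasp_force': 0.0, 'gripper_width': 0.9988798519020801}
top [[-0.018, -0.989, 0.149, 0.327], [-1.0, 0.02, 0.015, -0.005], [-0.018, -0.149, -0.989, 1.173], [0.0, 0.0, 0.0, 1.0]]
rack [221.4 173.2] 0.82 [0.57  0.101 0.   ]
rack [312.7 159.2] 0.43 [ 0.608 -0.184  0.   ]
slot1 [239.5 167. ] 0.94 [0.586 0.044 0.012]
slot1 [213.5 171.9] 0.91 [0.572 0.125 0.012]
slot1 [201.  172.4] 0.59 [0.571 0.163 0.012]
slot1 [217.3 196.2] 0.58 [0.496 
[... 829 characters left out ...]
slot1 [273.6 222.4] 0.91 [0.592 0.036 0.012]
slot1 [302.6 203.7] 0.87 [0.576 0.17  0.012]
slot4 [294.2 204. ] 0.96 [0.562 0.143 0.012]
slot4 [282.  213.1] 0.92 [0.573 0.083 0.012]
slot4 [273.6 222.4] 0.91 [0.592 0.036 0.012]
slot4 [302.6 203.7] 0.87 [0.576 0.17  0.012]
gate_mid [286.  197.6] 0.58 [0.549 0.111 0.06 ]
knob [276.1 178.1] 0.37 [0.483 0.108 0.101]
tray1_mid [199.  215.7] 0.93 [ 0.434 -0.181  0.009]
tray1_mid [217.8 254.1] 0.56 [ 0.603 -0.189  0.009]
mallet [267.3 290.2] 0.67 [ 0.79  -0.107  0.   ]
mallet [270.9 223.2] 0.48 [0.584 0.03  0.   ]
wax_jar [366.4 209.2] 0.91 [0.706 0.366 0.   ]
wax_jar [280.9 212.6] 0.36 [0.563 0.085 0.   ]
chisel [353.4 234.8] 0.89 [0.767 0.258 0.   ]
```

View pics/top0.png

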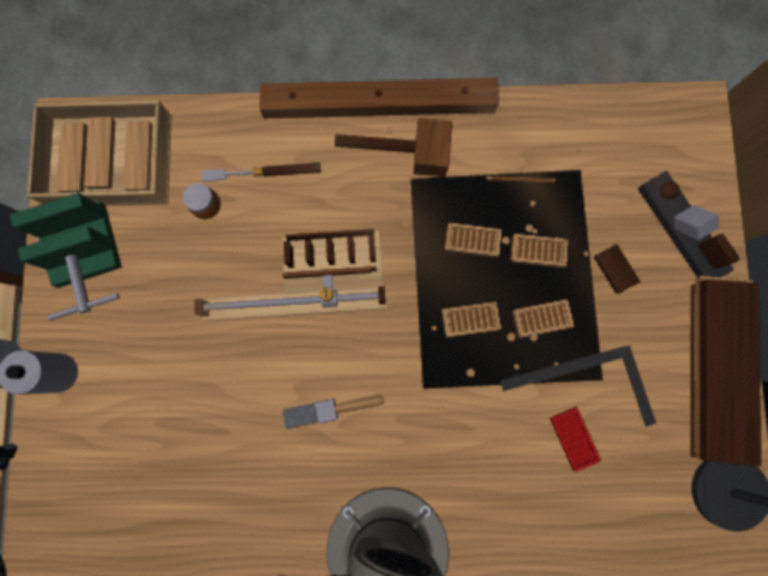

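View pics/scene0.png

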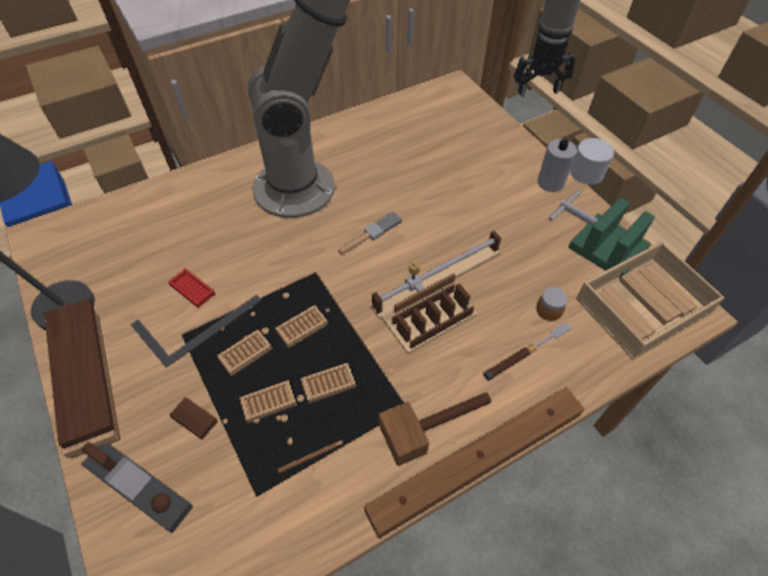

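Top view (×1.5 px): four pale trays on the black mat at (473,240), (540,250), (471,319), (543,317). The red look-alike is at (575,438), the rack at (330,253), and the collar and knob at (327,293). The trays are clear; next I measure the rack and tray poses.

```bash
cat >> h.py <<'E'
def rect(p,z,x0,x1,y0,y1,res=.0005):
    # metric picture of plane z: row = x decreasing, col = y decreasing
    K=np.array(p["camera_matrix"]);w=int((y1-y0)/res);h=int((x1-x0)/res)
    src=np.float32([proj(p,[x1,y1,z]),proj(p,[x1,y0,z]),proj(p,[x0,y0,z]),proj(p,[x0,y1,z])])
    H=cv2.getPerspectiveTransform(src,np.float32([[0,0],[w,0],[w,h],[0,h]]))
    return cv2.warpPerspective(p["pixels"],H,(w,h),flags=cv2.INTER_CUBIC)
def trays(p,x0=.30,x1=.75,y0=-.38,y1=-.06,z=.018):
    im=rect(p,z,x0,x1,y0,y1).astype(int);out=[]
    m=((im[...,0]>80)&(im[...,0]>im[...,2]*1.2)).astype(np.uint8)
    m=cv2.morphologyEx(m,cv2.MORPH_CLOSE,np.ones((13,13)));m=cv2.morphologyEx(m,cv2.MORPH_OPEN,np.ones((25,25)))
    for c in cv2.findContours(m,cv2.RETR_EXTERNAL,cv2.CHAIN_APPROX_NONE)[0]:
        (cx,cy),(w,h),a=cv2.minAreaRect(c)
        if not(70<max(w,h)*.5<150 and 35<min(w,h)*.5<90):continue
        b=cv2.boxPoints(((cx,cy),(w,h),a));e=max([b[1]-b[0],b[2]-b[1]],key=np.linalg.norm)
        yaw=np.arctan2(-e[0],-e[1])  # long axis direction, world
        out.append((x1-cy*.0005,y1-cx*.0005,(np.degrees(yaw))%180,max(w,h)*.5,min(w,h)*.5))
    return out
E
python3 - <<'E'
from h import *
from scipy.optimize import minimize
P={c:bot.read_camera(c) for c in("top","scene")}
for c in P:
    print(c); [print(np.round(t,3)) for t in sorted(trays(P[c]))]
def model(v,pts):
    c,s=np.cos(v[2]),np.sin(v[2]);pts=np.array(pts);return np.c_[v[0]+c*pts[:,0]-s*pts[:,1],v[1]+s*pts[:,0]+c*pts[:,1],pts[:,2]]
# dark dividers tops score vs. gaps
def samp(p,X):
    g=cv2.GaussianBlur(p["pixels"],(0,0),.7).max(2).astype(np.float32)
    uv=np.float32([proj(p,x) for x in X]);return cv2.remap(g,uv[:,0].copy(),uv[:,1].copy(),cv2.INTER_LINEAR)[:,0]
dk=[(x,y,.067) for y in(-.084,-.042,0,.042,.084) for x in np.linspace(-.02,.02,6)]
def cost(v,cams=("top","scene")):
    out=0
    for c in cams:
        for off in(-.01,.01):
            out-=0
        out+=samp(P[c],model(v,dk)).mean()
        ends=[(sx*.0235,y,.067) for sx in(-1,1) for y in(-.084,-.042,0,.042,.084)]
    return out
for cams in(("top",),("scene",),("top","scene")):
    best=min((minimize(cost,[x,y,a],args=(cams,),method="Nelder-Mead",options=dict(initial_simplex=np.array([[x,y,a],[x+.008,y,a],[x,y+.008,a],[x,y,a+.04]]))) for x in(.57,.58,.59) for y in(.095,.105,.115) for a in(.0,.05)),key=lambda r:r.fun)
    print(cams,best.x,best.fun)
v=best.x
for c,cr in(("top",(120,140,270,220)),("scene",(235,145,345,240))):
    s=5;im=P[c]["pixels"][cr[1]:cr[3],cr[0]:cr[2],::-1];im=cv2.resize(im,None,fx=s,fy=s,interpolation=cv2.INTER_CUBIC)
    def poly(pts,col):
        uv=np.array([(proj(P[c],X)-cr[:2]+.5)*s for X in model(v,pts)]).astype(int);cv2.polylines(im,[uv],True,col,1)
    for y in(-.084,-.042,0,.042,.084): poly([(-.022,y-.006,.067),(.022,y-.006,.067),(.022,y+.006,.067),(-.022,y+.006,.067)],(0,255,0))
    poly([(-.042,-.087,.075),(-.05,-.087,.075),(-.05,.087,.075),(-.042,.087,.075)],(255,0,0))
    poly([(-.095,-.097,.045),(-.095,.262,.045)],(0,0,255))
    poly([(-.095+.012*np.cos(t),.012*np.sin(t),.112) for t in np.linspace(0,6.28,20)],(255,0,255))
    cv2.imwrite(f"pics/rk_{c}.png",im)
E
```

```text
top
[  0.435  -0.323 100.222 116.288  67.203]
[  0.44   -0.178  96.789 112.763  58.905]
[  0.579  -0.323  82.26  118.166  60.742]
[  0.603  -0.196  81.347 126.919  59.919]
scene
[  0.443  -0.315 100.081 133.124  69.127]
[  0.446  -0.178  96.911 113.879  67.551]
('top',) [0.5735524  0.09952642 0.0502451 ] 60.58802032470703
('scene',) [0.58907433 0.08995566 0.00088121] 44.41891098022461
('top', 'scene') [0.58473435 0.09739233 0.05161844] 129.85354614257812
```

View pics/rk_top.png

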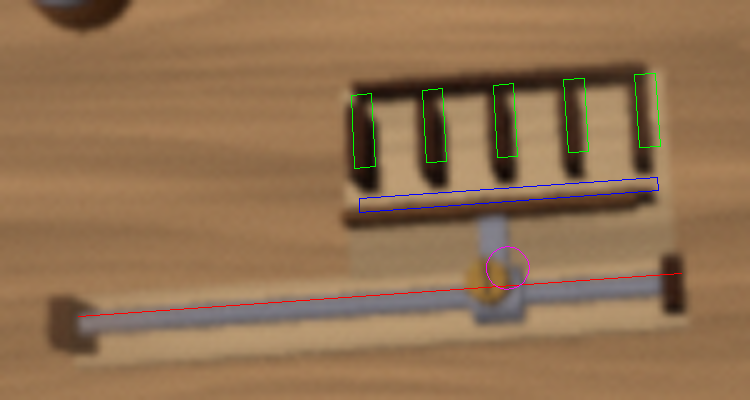

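View pics/rk_scene.png

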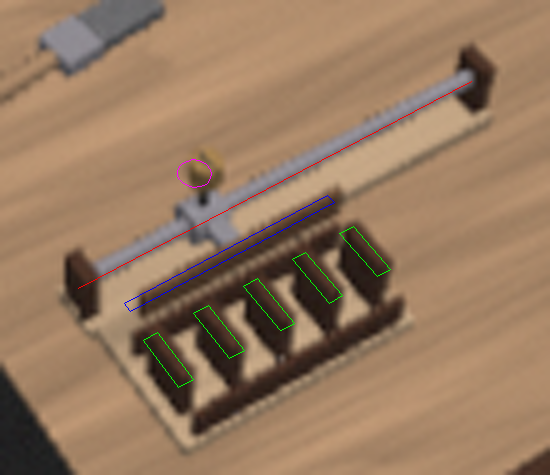

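The overlay shows the fit about 8–10 mm off. In the top crop the knob is really at (487,282) and the rod ends at (78,324) and (662,284). In the scene crop the knob is at (205,168) and the rod ends at (95,270) and (470,80). I'll refine with those points.

```bash
python3 - <<'E'
from h import *
P={c:bot.read_camera(c) for c in("top","scene")}
off=dict(top=(120,140),scene=(235,145))
print(np.array(P["top"]["camera_matrix"])[0,0])
pts=dict(top=[(78,324),(662,284),(487,282)],scene=[(95,270),(470,80),(205,168)])
for c in P:
    q=[np.array(a)/5+off[c]-.5 for a in pts[c]]
    a=at_z(P[c],q[0],.045);b=at_z(P[c],q[1],.045);k=at_z(P[c],q[2],.103)
    if c=="scene":a,b=b,a
    d=a-b;yaw=np.arctan2(-d[0],d[1]);m=(a+b)/2
    ex=np.array([np.cos(yaw),np.sin(yaw),0]);ey=np.array([-ex[1],ex[0],0])
    print(c,"ends",a.round(4),b.round(4),"L",np.linalg.norm(d).round(4),"yaw",yaw.round(4),"O rod",(m-ey*.0825+ex*.095).round(4),"knob",k.round(4),"O knob",(k+ex*.095).round(4))
# brute fit overlay using net slot points in both cams
from scipy.optimize import least_squares
obs=[]
for c in P:
    for n,z in(("slot1",.012),):
        print(c,[(np.round(at_z(P[c],r["xy"],z)[:2],3).tolist(),round(r["score"],2)) for r in bot.tip_of(n,P[c])])
v=np.array([.579,.108,.052])
def model(v,pts):
    c,s=np.cos(v[2]),np.sin(v[2]);pts=np.array(pts);return np.c_[v[0]+c*pts[:,0]-s*pts[:,1],v[1]+s*pts[:,0]+c*pts[:,1],pts[:,2]]
ims=[]
for c,cr in(("top",(130,145,270,215)),("scene",(235,150,375,235))):
    s=5;im=P[c]["pixels"][cr[1]:cr[3],cr[0]:cr[2],::-1];im=cv2.resize(im,None,fx=s,fy=s,interpolation=cv2.INTER_CUBIC)
    def poly(pts,col):
        uv=np.array([(proj(P[c],X)-cr[:2]+.5)*s for X in model(v,pts)]).astype(int);cv2.polylines(im,[uv],True,col,1)
    for y in(-.084,-.042,0,.042,.084):
        poly([(-.022,y-.006,.067),(.022,y-.006,.067),(.022,y+.006,.067),(-.022,y+.006,.067)],(0,255,0))
    poly([(-.042,-.087,.075),(-.05,-.087,.075),(-.05,.087,.075),(-.042,.087,.075)],(255,0,0))
    poly([(-.05,-.087,.045),(-.05,.087,.045)],(255,128,0))
    poly([(.035,-.09,.042),(.035,.09,.042)],(0,255,255))
    poly([(-.095,-.097,.045),(-.095,.262,.045)],(0,0,255))
    poly([(-.095+.012*np.cos(t),.012*np.sin(t),.112) for t in np.linspace(0,6.28,20)],(255,0,255))
    ims.append(cv2.resize(im,(700,int(im.shape[0]*700/im.shape[1])))[:300] if c=="top" else im[:300])
cv2.imwrite("pics/rk2.png",np.vstack(ims))
E
```

```text
384.6885912919186
top ends [0.4718 0.3543 0.045 ] [0.4887 0.0071 0.045 ] L 0.3476 yaw 0.0486 O rod [0.5792 0.103  0.045 ] knob [0.4836 0.105  0.103 ] O knob [0.5784 0.1096 0.103 ]
scene ends [0.4747 0.3542 0.045 ] [0.4868 0.0138 0.045 ] L 0.3406 yaw 0.0355 O rod [0.5786 0.1049 0.045 ] knob [0.4836 0.1053 0.103 ] O knob [0.5785 0.1087 0.103 ]
top [([0.591, 0.04], 0.89), ([0.571, 0.167], 0.82), ([0.578, 0.075], 0.74), ([0.577, 0.124], 0.64)]
scene [([0.576, 0.073], 0.94), ([0.582, 0.165], 0.94), ([0.574, 0.029], 0.87), ([0.573, 0.133], 0.73), ([0.444, -0.185], 0.55), ([0.611, -0.182], 0.5)]
```

View pics/rk2.png

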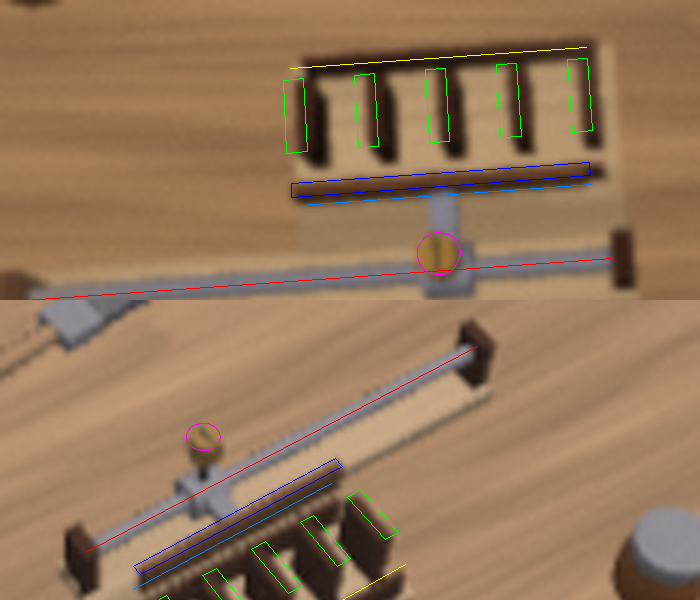

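```bash
cat >> h.py <<'E'
def Rt(o=None):
    o=o or bot.get_obs();w,x,y,z=o["tool_rot"];return R.from_quat([x,y,z,w])
def down(phi,tilt=0):
    # tool pointing down, tool y at azimuth phi; tilt = turn about world axis along tool y
    ty=np.array([np.cos(phi),np.sin(phi),0]);tz=np.array([0,0,-1.]);tx=np.cross(ty,tz)
    return R.from_rotvec(ty*tilt)*R.from_matrix(np.c_[tx,ty,tz])
def go(pos,rot,frm=None):
    # tool-frame turn and shift from frm (pos,rot) to target
    o=bot.get_obs();p0,r0=frm or (o["eef_pos"],Rt(o))
    print("turn",(r0.inv()*rot).as_rotvec().round(3).tolist(),"shift mm",(r0.inv().apply(np.array(pos)-p0)*1000).round(1).tolist())
def st():
    o=bot.get_obs();r=Rt(o).as_matrix()
    print("t",round(o["t"],2),"pos",o["eef_pos"].round(4),"F",o["contact_force"].round(1),"T",o["torque"].round(2),"w",round(o["gripper_width"]*85.4,1),"gf",round(o["grasp_force"],1),"q",o["q"].round(2),"z",r[:,2].round(3),"yaz",round(np.arctan2(r[1,1],r[0,1]),3))
E
python3 - <<'E'
from h import *
go([.4845,.1065,.16],down(-1.52))
E
```

```text
turn [-0.0, -0.0, 2.725] shift mm [-414.4, -402.2, 71.3]
```

Emit:
jog_arm --pt "0 0 1.3 -414 -402 50 85" --pt "0 0 1.3 -414 -402 50 85" --pt "0 0 1.3 -414 -402 50 85" --pt "0 0 1.3 -414 -402 50 85" --pt "0 0 1.3 -414 -402 50 85" --pt "0 0 1.3 -414 -402 50 85" --pt "0 0 1.3 -414 -402 50 85" --pt "0 0 1.3 -414 -402 50 85" --pt "0 0 1.3 -414 -402 50 85" --pt "0 0 1.3 -414 -402 50 85" --grip_force 40

```text
t: 2.55
eef_pos: [0.4855, 0.1024, 0.1815]
tool_rot: [0.001, 0.742, 0.67, 0.0]
contact_force: [-0.2, 1.4, 0.7]
gripper_width: 0.996
grasp_force: 0.0
```

Emit:
jog_arm --pt "0 0 1.425 0 0 0 60" --pt "0 0 1.425 0 0 0 60" --pt "0 0 1.425 0 0 0 60" --pt "0 0 1.425 0 0 0 60" --pt "0 0 1.425 0 0 0 60" --pt "0 0 1.425 0 0 0 60" --pt "0 0 1.425 0 0 0 60" --pt "0 0 1.425 0 0 0 60" --pt "0 0 1.425 0 0 0 60" --pt "0 0 1.425 0 0 0 60"

```text
t: 3.8
eef_pos: [0.4843, 0.107, 0.1814]
tool_rot: [-0.0, 1.0, 0.027, 0.0]
contact_force: [0.2, 0.9, -0.5]
gripper_width: 0.697
grasp_force: 0.0
```

```bash
python3 - <<'E'
from h import *
st();go([.4845,.1065,.085],down(-1.52))
E
```

```text
t 3.8 pos [0.4843 0.107  0.1814] F [ 0.2  0.9 -0.5] T [-0.04  0.01 -0.03] w 59.6 gf 0.0 q [-0.99  0.3   0.79  2.07 -0.28  0.88 -1.57] z [ 0.  0. -1.] yaz -1.518
turn [-0.0, -0.0, 0.002] shift mm [0.2, 0.5, 96.4]
```

Emit:
jog_arm --pt "0 0 0 0 0 50 60" --pt "0 0 0 0 0 97 60" --pt "0 0 0 0 0 97 60" --pt "0 0 0 0 0 97 40" --pt "0 0 0 0 0 97 20" --pt "0 0 0 0 0 97 20" --pt "0 0 0 0 0 97 20" --pt "0 0 0 0 0 97 20" --grip_force 40

```text
t: 4.8
eef_pos: [0.4858, 0.1072, 0.0862]
tool_rot: [-0.001, 1.0, 0.025, 0.002]
contact_force: [-0.4, -1.2, 7.6]
gripper_width: 0.263
grasp_force: 38.9
```

```bash
python3 - <<'E'
from h import *
st()
E
```

```text
t 4.8 pos [0.4858 0.1072 0.0862] F [-0.4 -1.2  7.6] T [-0.26  0.18 -0.  ] w 22.5 gf 38.9 q [-0.87  0.47  0.66  2.13 -0.46  0.68 -1.42] z [ 0.003  0.002 -1.   ] yaz -1.52
```

Emit:
jog_arm --pt "0 0 -0.16 0 0 0 18" --pt "0 0 -0.32 0 0 -0.4 18" --pt "0 0 -0.48 0 0 -0.6 18" --pt "0 0 -0.64 0 0 -0.8 18" --pt "0 0 -0.8 0 0 -1 18" --pt "0 0 -0.96 0 0 -1.2 18" --pt "0 0 -1.12 0 0 -1.3 18" --pt "0 0 -1.28 0 0 -1.5 18" --pt "0 0 -1.44 0 0 -1.7 18" --pt "0 0 -1.57 0 0 -1.9 18" --grip_force 55

```text
t: 6.05
eef_pos: [0.4848, 0.1077, 0.088]
tool_rot: [0.0, 0.687, 0.726, 0.001]
contact_force: [-2.8, 1.7, 5.2]
gripper_width: 0.261
grasp_force: 53.8
```

```bash
python3 - <<'E'
from h import *
st()
E
```

```text
t 6.05 pos [0.4848 0.1077 0.088 ] F [-2.8  1.7  5.2] T [ 0.31  0.77 -0.09] w 22.3 gf 53.8 q [-0.55  0.39  0.25  2.11 -0.16  0.65 -0.14] z [ 0.002  0.002 -1.   ] yaz 0.055
```

Emit:
jog_arm --pt "0 0 -0.16 0 0 0 18" --pt "0 0 -0.32 0 0 -0.4 18" --pt "0 0 -0.48 0 0 -0.6 18" --pt "0 0 -0.64 0 0 -0.8 18" --pt "0 0 -0.8 0 0 -1 18" --pt "0 0 -0.96 0 0 -1.2 18" --pt "0 0 -1.12 0 0 -1.3 18" --pt "0 0 -1.28 0 0 -1.5 18" --pt "0 0 -1.44 0 0 -1.7 18" --pt "0 0 -1.5 0 0 -1.8 18"

```text
t: 7.3
eef_pos: [0.4843, 0.1069, 0.0897]
tool_rot: [0.0, 0.009, 1.0, -0.0]
contact_force: [-4.5, 0.6, 8.2]
gripper_width: 0.268
grasp_force: 53.9
```

```bash
python3 - <<'E'
from h import *
st()
o=bot.get_obs();r=Rt(o)
d=np.array([-np.sin(.05),np.cos(.05),0])*.18
print(r.inv().apply(d)*1000)
E
```

```text
t 7.3 pos [0.4843 0.1069 0.0897] F [-4.5  0.6  8.2] T [-0.01  0.97 -0.13] w 22.9 gf 53.9 q [-0.24  0.39 -0.12  2.09  0.08  0.67  1.14] z [ 0.001 -0.    -1.   ] yaz 1.553
[ 1.22481500e+01  1.79582796e+02 -4.61039465e-02]
```

Emit:
jog_arm --pt "0 0 0 0.7 10 0 18" --pt "0 0 0 1.5 25 0 18" --pt "0 0 0 2.5 40 0 18" --pt "0 0 0 3.5 55 0 18" --pt "0 0 0 4.5 70 0 18" --pt "0 0 0 6 90 0 18" --pt "0 0 0 6 90 0 18"

```text
t: 8.18
eef_pos: [0.4799, 0.1993, 0.0898]
tool_rot: [0.001, 0.009, 1.0, 0.001]
contact_force: [-5.4, 1.5, 7.4]
gripper_width: 0.255
grasp_force: 53.9
```

```bash
python3 - <<'E'
from h import *
st()
E
```

```text
t 8.18 pos [0.4799 0.1993 0.0898] F [-5.4  1.5  7.4] T [ 0.26  1.01 -0.09] w 21.7 gf 53.9 q [-0.4   0.42 -0.14  2.04  0.09  0.69  0.96] z [ 0.001  0.001 -1.   ] yaz 1.552
```

Emit:
jog_arm --pt "0 0 0 1 15 0 18" --pt "0 0 0 2 30 0 18" --pt "0 0 0 3 45 0 18" --pt "0 0 0 4.5 60 0 18" --pt "0 0 0 5.5 75 0 18" --pt "0 0 0 6.3 84 0 18" --pt "0 0 0 6.6 89 0 18" --pt "0 0 0 6.6 91 0 18" --pt "0 0 0 6.6 91 0 18"

```text
t: 9.3
eef_pos: [0.476, 0.2794, 0.0893]
tool_rot: [-0.001, 0.013, 1.0, -0.006]
contact_force: [-3.2, -21.7, 17.5]
gripper_width: 0.259
grasp_force: 55.5
```

```bash
python3 - <<'E'
from h import *
st()
E
```

```text
t 9.3 pos [0.476  0.2794 0.0893] F [ -3.2 -21.7  17.5] T [-4.63  0.84  0.07] w 22.1 gf 55.5 q [-0.54  0.46 -0.14  1.96  0.1   0.74  0.8 ] z [-0.002 -0.012 -1.   ] yaz 1.545
```

Emit:
jog_arm --pt "0 0 0 -0.3 -4 0 18" --pt "0 0 0 -0.6 -8 0 18" --pt "0 0 0 -0.6 -8.5 0 18" --pt "0 0 0 -0.6 -8.5 0 60" --pt "0 0 0 -0.6 -8.5 0 60" --pt "0 0 0 -0.6 -8.5 0 60" --pt "0 0 0 -0.6 -8.5 -60 60" --pt "0 0 0 -0.6 -8.5 -120 85" --pt "0 0 0 -0.6 -8.5 -120 85"

```text
t: 10.42
eef_pos: [0.4786, 0.2816, 0.2132]
tool_rot: [0.004, 0.01, 1.0, 0.003]
contact_force: [-0.4, 0.7, -0.6]
gripper_width: 0.99
grasp_force: 0.0
```

```bash
python3 - <<'E'
from h import *
st()
p=bot.read_camera("scene");s=5
cr=(230,140,390,240);im=cv2.resize(p["pixels"][cr[1]:cr[3],cr[0]:cr[2],::-1],None,fx=s,fy=s,interpolation=cv2.INTER_CUBIC)
v=[.580,.1035,.049]
def model(v,pts):
    c,s=np.cos(v[2]),np.sin(v[2]);pts=np.array(pts);return np.c_[v[0]+c*pts[:,0]-s*pts[:,1],v[1]+s*pts[:,0]+c*pts[:,1],pts[:,2]]
def poly(pts,col):
    uv=np.array([(proj(p,X)-cr[:2]+.5)*s for X in model(v,pts)]).astype(int);cv2.polylines(im,[uv],True,col,1)
for y in(-.084,-.042,0,.042,.084): poly([(-.022,y-.006,.067),(.022,y-.006,.067),(.022,y+.006,.067),(-.022,y+.006,.067)],(0,255,0))
poly([(.035,-.09,.042),(.035,.09,.042)],(0,255,255));poly([(-.035,-.09,.042),(-.035,.09,.042)],(0,255,255))
poly([(-.042,.093,.075),(-.05,.093,.075),(-.05,.267,.075),(-.042,.267,.075)],(255,0,0))
poly([(-.095,-.097,.045),(-.095,.262,.045)],(0,0,255))
poly([(-.095+.012*np.cos(t),.18+.012*np.sin(t),.112) for t in np.linspace(0,6.28,20)],(255,0,255))
cv2.imwrite("pics/rk3.png",im)
for t in trays(p): print(np.round(t,3))
E
```

```text
t 10.43 pos [0.4786 0.2816 0.2132] F [-0.4  0.7 -0.6] T [-0.02 -0.01 -0.01] w 84.6 gf 0.0 q [-0.51  0.3  -0.16  1.86  0.06  0.97  0.85] z [ 0.008  0.006 -1.   ] yaz 1.55
[  0.446  -0.178  96.843 113.903  67.833]
[  0.443  -0.315 100.098 133.132  69.475]
```

View pics/rk3.png

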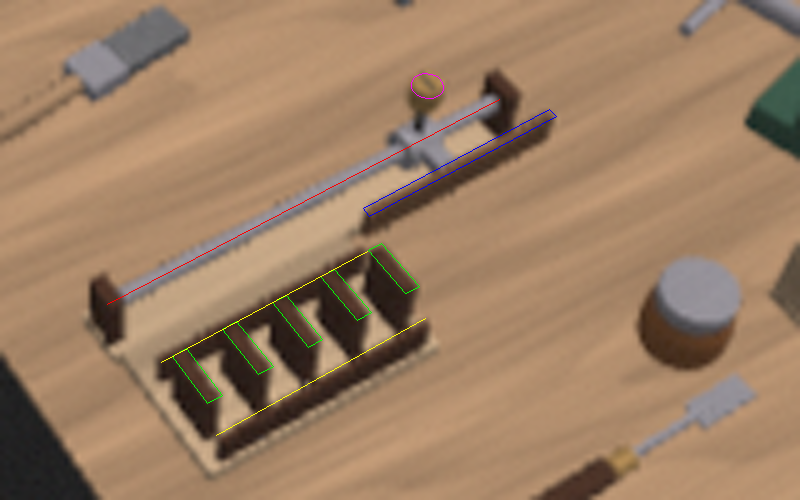

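The overlay now fits the rack (origin about (0.580, 0.104), yaw 0.049), and the gate shows fully aside at (460,165). Now I localise the trays.

```bash
cat >> h.py <<'E'
def fit_trays(p,seeds,z=.018):
    # slide a 110x56 mm rectangle over the metric picture; pale inside, dark mat around
    x0,x1,y0,y1,res=.30,.75,-.45,.0,.001
    im=rect(p,z,x0,x1,y0,y1,res).astype(np.float32);f=im[...,0]-.6*im[...,2];f=np.clip(f,0,60)-25
    out=[]
    for sx,sy in seeds:
        best=(-1e9,)
        for d in np.arange(-30,31,2.):
            k=np.zeros((161,161),np.float32)
            for s,v in(((134,80),-1.),((110,56),1.)): cv2.fillPoly(k,[np.int32(np.round(cv2.boxPoints(((80,80),s,d))))],v)
            k[k>0]/=(k>0).sum();k[k<0]/=(k<0).sum()
            r=cv2.filter2D(f,-1,k)
            cy,cx=int((x1-sx)/res),int((y1-sy)/res);w=45
            ya,xa=max(cy-w,0),max(cx-w,0);s_=r[ya:cy+w,xa:cx+w];i=np.unravel_index(s_.argmax(),s_.shape)
            if s_[i]>best[0]: best=(s_[i],x1-(ya+i[0]+.5)*res,y1-(xa+i[1]+.5)*res,-np.radians(d))
        out.append(best)   # score,x,y,long-axis turn from world y
    return out
SEEDS=[(.44,-.178),(.438,-.32),(.58,-.322),(.603,-.19)]
E
python3 - <<'E'
from h import *
for c in("top","scene"):
    p=bot.read_camera(c)
    if c=="top":save(p,"tr.png",(265,130,420,265),4)
    for t in fit_trays(p,SEEDS): print(c,np.round(t,3))
E
```

```text
top [35.778  0.438 -0.178  0.105]
top [35.82   0.438 -0.324  0.209]
top [33.073  0.576 -0.322 -0.105]
top [32.072  0.604 -0.19  -0.105]
scene [32.479  0.442 -0.178  0.105]
scene [30.341  0.442 -0.324  0.209]
scene [34.115  0.582 -0.324 -0.105]
scene [35.156  0.607 -0.19  -0.105]
```

View pics/tr.png

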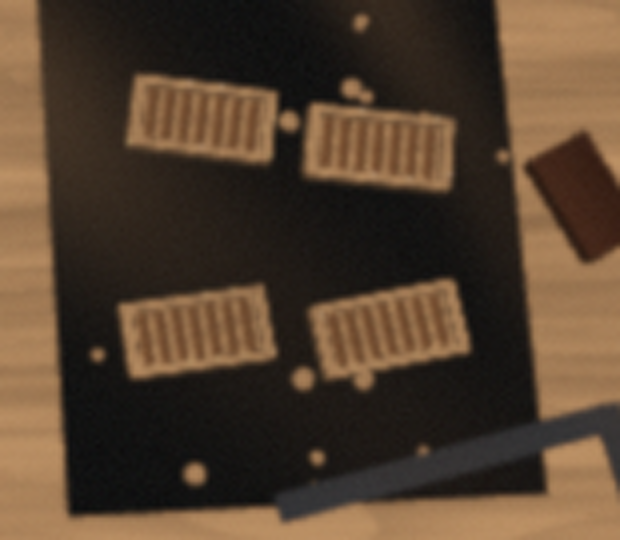

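```bash
cat >> h.py <<'E'
O=np.array([.580,.104,0]);RY=.049
def rk(x,y,z):
    c,s=np.cos(RY),np.sin(RY);return O+np.array([c*x-s*y,s*x+c*y,z])
TH=np.radians(30)
def pick(x,y,yaw,z=.004):
    return np.array([x-.028*np.sin(yaw),y+.028*np.cos(yaw),z]),down(yaw,-TH)
def plan(wps,start=None):
    o=bot.get_obs();f=start or (o["eef_pos"],Rt(o))
    for pos,rot in wps: go(pos,rot,f)
E
python3 - <<'E'
from h import *
pos,rot=pick(.6055,-.19,-.105)
up=pos+[0,0,.13]
go(up,rot); plan([(pos,rot),(pos+[0,0,.13],rot)],(up,rot))
E
```

```text
turn [0.431, -0.397, 1.614] shift mm [-142.3, -438.4, 73.4]
turn [0.0, 0.0, 0.0] shift mm [65.0, 0.0, 112.6]
turn [0.0, 0.0, 0.0] shift mm [0.0, 0.0, 0.0]
```

Emit:
jog_arm --pt "0.43 -0.4 1.61 -142 -438 73 85" --pt "0.43 -0.4 1.61 -142 -438 73 85" --pt "0.43 -0.4 1.61 -142 -438 73 85" --pt "0.43 -0.4 1.61 -142 -438 73 85" --pt "0.43 -0.4 1.61 -142 -438 73 85" --pt "0.43 -0.4 1.61 -142 -438 73 85" --pt "0.43 -0.4 1.61 -142 -438 73 85" --pt "0.43 -0.4 1.61 -142 -438 73 85" --pt "0.43 -0.4 1.61 -142 -438 73 85" --pt "0.43 -0.4 1.61 -142 -438 73 85"

```text
t: 11.82
eef_pos: [0.6083, -0.1603, 0.1327]
tool_rot: [0.174, 0.716, 0.648, -0.193]
contact_force: [-0.0, 0.6, 0.5]
gripper_width: 0.996
grasp_force: 0.0
```

```bash
python3 - <<'E'
from h import *
st()
p=bot.read_camera("scene")
for t in fit_trays(p,SEEDS): print(np.round(t,3))
pos,rot=pick(.6055,-.19,-.105);go(pos,rot)
E
```

```text
t 11.82 pos [ 0.6083 -0.1603  0.1327] F [-0.   0.6  0.5] T [ 0.54 -0.03  0.02] w 85.1 gf 0.0 q [-0.46  0.6   0.49  1.82  0.33  0.88 -0.36] z [-0.051 -0.499 -0.865] yaz -0.099
[31.668  0.442 -0.18   0.105]
[29.932  0.442 -0.324  0.209]
[28.351  0.578 -0.334 -0.175]
[29.503  0.594 -0.218 -0.105]
turn [0.002, 0.001, 0.006] shift mm [63.2, 0.6, 112.7]
```

Emit:
jog_arm --pt "0 0 0 25 0 45 85" --pt "0 0 0 45 0.5 85 85" --pt "0 0 0 58 0.5 104 85" --pt "0 0 0 63 0.5 112.5 85" --pt "0 0 0 63 0.5 112.5 85" --pt "0 0 0 63 0.5 112.5 50" --pt "0 0 0 63 0.5 112.5 50" --pt "0 0 0 63 0.5 112.5 50" --pt "0 0 0 63 0.5 112.5 50" --grip_force 60

```text
t: 13.0
eef_pos: [0.6098, -0.1628, 0.0064]
tool_rot: [0.175, 0.717, 0.648, -0.191]
contact_force: [-0.6, 1.6, 1.1]
gripper_width: 0.586
grasp_force: 0.7
```

```bash
python3 - <<'E'
from h import *
st()
p=bot.read_camera("scene");save(p,"pk1.png",(130,190,330,330),4)
o=bot.get_obs();go(o["eef_pos"]+[0,0,.15],Rt(o))
E
```

```text
t 13.0 pos [ 0.6098 -0.1628  0.0064] F [-0.6  1.6  1.1] T [ 0.69 -0.11 -0.04] w 50.1 gf 0.7 q [-0.43  0.8   0.46  1.85  0.31  0.66 -0.44] z [-0.048 -0.498 -0.866] yaz -0.101
turn [0.0, 0.0, 0.0] shift mm [-75.0, 0.4, -129.9]
```

View pics/pk1.png

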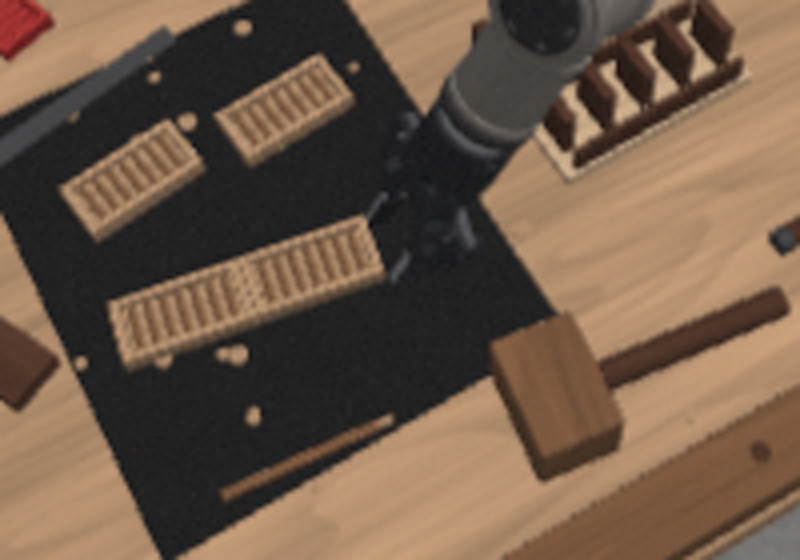

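The picture shows tray D, at (310,255), knocked against tray C, and the fingers shut in front of its end. I'll lift and re-measure.

Emit:
jog_arm --pt "0 0 0 -25 0 -43 85" --pt "0 0 0 -50 0 -87 85" --pt "0 0 0 -75 0 -130 85" --pt "0 0 0 -75 100 -130 85" --pt "0 0 0 -75 100 -130 85"

```text
t: 13.68
eef_pos: [0.7107, -0.1731, 0.1578]
tool_rot: [0.175, 0.717, 0.647, -0.19]
contact_force: [0.2, -0.4, 0.4]
gripper_width: 0.997
grasp_force: 0.0
```

```bash
python3 - <<'E'
from h import *
st()
for c in("top","scene"):
    p=bot.read_camera(c)
    for t in fit_trays(p,[(.44,-.178),(.438,-.32),(.577,-.335),(.594,-.218)]): print(c,np.round(t,3))
E
```

```text
t 13.68 pos [ 0.7107 -0.1731  0.1578] F [ 0.2 -0.4  0.4] T [ 0.53 -0.07 -0.01] w 85.1 gf 0.0 q [-0.37  0.71  0.46  1.54  0.27  1.01 -0.25] z [-0.046 -0.497 -0.866] yaz -0.101
top [34.477  0.438 -0.178  0.105]
top [34.343  0.438 -0.324  0.209]
top [26.783  0.574 -0.336 -0.105]
top [30.053  0.592 -0.222 -0.105]
scene [32.024  0.446 -0.178  0.105]
scene [29.946  0.442 -0.324  0.209]
scene [28.093  0.58  -0.334 -0.105]
scene [29.063  0.596 -0.224 -0.105]
```

```bash
python3 - <<'E'
from h import *
pos,rot=pick(.594,-.221,-.105,.003);up=pos+[0,0,.12]
go(up,rot);go(pos,rot,(up,rot))
E
```

```text
turn [0.007, 0.001, 0.002] shift mm [-10.4, -112.2, 44.0]
turn [0.0, 0.0, 0.0] shift mm [60.0, 0.0, 103.9]
```

Emit:
jog_arm --pt "0 0 0 -10 -60 44 85" --pt "0 0 0 -10 -112 44 85" --pt "0 0 0 -10 -112 44 85" --pt "0 0 0 20 -112 96 85" --pt "0 0 0 40 -112 131 85" --pt "0 0 0 50 -112 148 85" --pt "0 0 0 50 -112 148 85" --pt "0 0 0 50 -112 148 50" --pt "0 0 0 50 -112 148 50" --pt "0 0 0 50 -112 148 50"

```text
t: 15.02
eef_pos: [0.5958, -0.1923, 0.005]
tool_rot: [0.175, 0.717, 0.647, -0.19]
contact_force: [-0.9, 2.3, 4.9]
gripper_width: 0.632
grasp_force: 63.3
```

Emit:
jog_arm --pt "0 0 0 0 0 0 50" --pt "0 0 0 0 0 0 50" --pt "0 0 0 -10 0 -17 50" --pt "0 0 0 -25 0 -43 50" --pt "0 0 0 -50 0 -87 50" --pt "0 0 0 -70 0 -121 50" --pt "0 0 0 -70 0 -121 50"

```text
t: 15.9
eef_pos: [0.5959, -0.1933, 0.1475]
tool_rot: [0.176, 0.718, 0.646, -0.188]
contact_force: [0.1, -0.4, -0.9]
gripper_width: 0.635
grasp_force: 63.7
```

```bash
python3 - <<'E'
from h import *
st()
p=bot.read_camera("scene");save(p,"pk2.png",(130,190,330,330),3)
E
```

```text
t 15.9 pos [ 0.5959 -0.1933  0.1475] F [ 0.1 -0.4 -0.9] T [ 0.73 -0.01  0.  ] w 54.3 gf 63.7 q [-0.43  0.57  0.51  1.85  0.34  0.85 -0.32] z [-0.042 -0.497 -0.867] yaz -0.102
```

View pics/pk2.png

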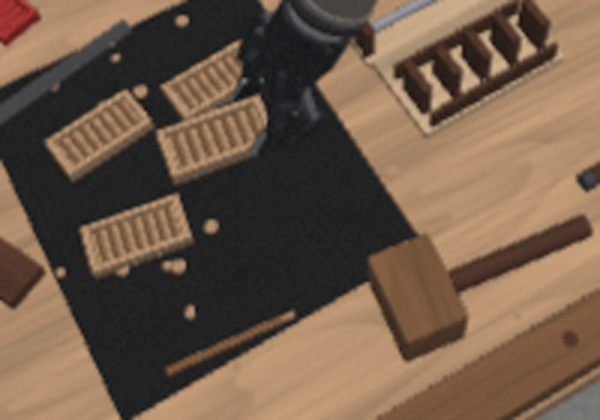

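```bash
cat >> h.py <<'E'
def ctool(center,tcp,rot):
    c=rot.inv().apply(np.array(center)-tcp);c[1]=0;return c
def place(slot,ct,dz=0.,dx=0.):
    rot=down(RY,np.pi/2-TH);c=rk(dx,(-.063,-.021,.021,.063)[slot-1],.067+dz);return c-rot.apply(ct),rot
E
python3 - <<'E'
from h import *
rot=down(-.105,-TH)
ct=ctool([.594,-.221,.009],[.5958,-.1923,.005],rot);print(ct)
a=place(4,ct,.13);b=place(4,ct,.075);c=place(4,ct,.003);d=place(4,ct,-.003)
print(a[0],c[0]);go(*a);go(*b,a);go(*c,b);go(*d,b)
E
```

```text
[-0.02688142  0.          0.01090119]
[0.57671831 0.17091958 0.22573059] [0.57671831 0.17091958 0.09873059]
turn [0.05, 1.567, -0.16] shift mm [271.6, -54.4, -249.6]
turn [0.0, 0.0, 0.0] shift mm [-47.6, 0.0, 27.5]
turn [0.0, 0.0, 0.0] shift mm [-62.4, 0.0, 36.0]
turn [0.0, 0.0, 0.0] shift mm [-67.5, 0.0, 39.0]
```

Emit:
jog_arm --pt "0 0 0 -25 0 -43 50" --pt "0.05 1.57 -0.16 0 -10 -80 50" --pt "0.05 1.57 -0.16 272 -54 -250 50" --pt "0.05 1.57 -0.16 272 -54 -250 50" --pt "0.05 1.57 -0.16 272 -54 -250 50" --pt "0.05 1.57 -0.16 272 -54 -250 50" --pt "0.05 1.57 -0.16 272 -54 -250 50" --pt "0.05 1.57 -0.16 272 -54 -250 50" --pt "0.05 1.57 -0.16 272 -54 -250 50" --pt "0.05 1.57 -0.16 272 -54 -250 50"

```text
t: 17.2
eef_pos: [0.5758, 0.1694, 0.2204]
tool_rot: [-0.366, 0.599, 0.624, 0.344]
contact_force: [-0.4, -0.4, -1.0]
gripper_width: 0.637
grasp_force: 64.1
```

Emit:
jog_arm --pt "0 0 0 0 0 0 50" --pt "0 0 0 0 0 0 50"

```text
t: 17.45
eef_pos: [0.5763, 0.1724, 0.2231]
tool_rot: [-0.364, 0.597, 0.627, 0.344]
contact_force: [0.1, -0.0, -1.1]
gripper_width: 0.642
grasp_force: 64.1
```

```bash
python3 - <<'E'
from h import *
st()
ct=np.array([-.0269,0,.0109]);go(*place(4,ct,.075));go(*place(4,ct,.003))
rot=down(RY,np.pi/2-TH)
for c in("scene",):
    p=bot.read_camera(c);cr=(210,60,400,240);s=3
    im=cv2.resize(p["pixels"][cr[1]:cr[3],cr[0]:cr[2],::-1],None,fx=s,fy=s,interpolation=cv2.INTER_CUBIC)
    for z in(.067,):
      for col,(x,y) in(((0,255,0),(0,.063)),):
        q=[(proj(p,rk(x+a*.028,y+b*.009,h))-cr[:2]+.5)*s for h in (.012,.142) for a,b in((-1,-1),(1,-1),(1,1),(-1,1))]
        for k in(0,4): cv2.polylines(im,[np.int32(q[k:k+4])],True,col,1)
    cv2.imwrite("pics/pl1.png",im)
E
```

```text
t 17.45 pos [0.5763 0.1724 0.2231] F [ 0.1 -0.  -1.1] T [-1.1  -0.06 -0.05] w 54.9 gf 64.1 q [ 0.15  0.57 -0.09  1.86 -1.09  1.23  0.8 ] z [-0.046  0.865 -0.499] yaz 0.051
turn [-0.003, -0.001, -0.003] shift mm [-46.1, 0.6, 24.9]
turn [-0.003, -0.001, -0.003] shift mm [-108.5, 0.9, 60.8]
```

View pics/pl1.png

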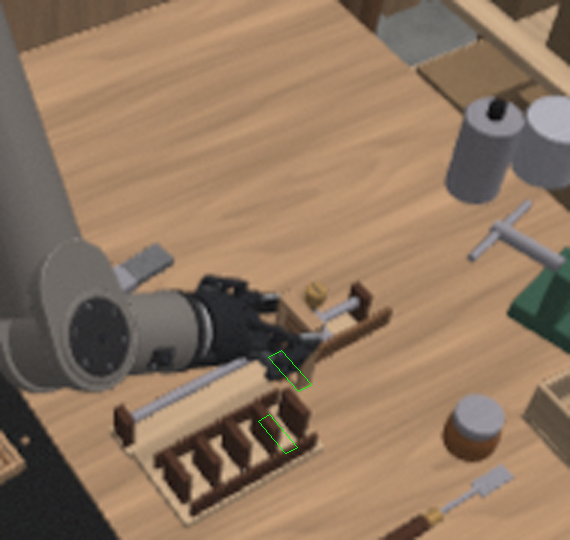

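The tray is held upright at (303,330), heading over slot 4. I'll lower it.

Emit:
jog_arm --pt "0 0 0 -25 0.3 14 50" --pt "0 0 0 -46 0.6 25 50" --pt "0 0 0 -60 0.8 33 50" --pt "0 0 0 -75 0.9 42 50" --pt "0 0 0 -90 0.9 51 50" --pt "0 0 0 -100 0.9 56 50" --pt "0 0 0 -100 0.9 56 50"

```text
t: 18.38
eef_pos: [0.5767, 0.1705, 0.1075]
tool_rot: [-0.365, 0.598, 0.626, 0.344]
contact_force: [-0.0, -0.5, -0.3]
gripper_width: 0.633
grasp_force: 64.1
```

```bash
python3 - <<'E'
from h import *
st()
ct=np.array([-.0269,0,.0109]);go(*place(4,ct,0));go(*place(4,ct,.003))
E
```

```text
t 18.38 pos [0.5767 0.1705 0.1075] F [-0.  -0.5 -0.3] T [-1.14 -0.1   0.03] w 54.1 gf 64.1 q [ 0.16  0.75 -0.1   1.88 -1.14  1.13  0.98] z [-0.046  0.866 -0.498] yaz 0.049
turn [-0.003, -0.002, -0.005] shift mm [-10.0, 0.1, 6.3]
turn [-0.003, -0.002, -0.005] shift mm [-7.4, 0.1, 4.8]
```

Emit:
jog_arm --pt "0 0 0 -4 0 2.5 50" --pt "0 0 0 -7 0 4.5 50" --pt "0 0 0 -9 0 5.5 50" --pt "0 0 0 -10 0 6.3 50" --pt "0 0 0 -10 0 6.3 50"

```text
t: 19.0
eef_pos: [0.577, 0.1716, 0.0987]
tool_rot: [-0.365, 0.596, 0.626, 0.345]
contact_force: [-2.8, -3.9, 10.2]
gripper_width: 0.641
grasp_force: 64.9
```

Emit:
jog_arm --pt "0 0 0 2 0 -1 60" --pt "0 0 0 2 0 -1 70" --pt "0 0 0 2 0 -1 78" --pt "0 0 0 2 0 -1 78" --pt "0 0 0 10 0 -30 78" --pt "0 0 0 40 0 -70 78" --pt "0 0 0 90 0 -100 85" --pt "0 0 0 130 0 -130 85" --pt "0 0 0 130 0 -130 85"

```text
t: 20.12
eef_pos: [0.5817, 0.1225, 0.2781]
tool_rot: [-0.361, 0.596, 0.628, 0.346]
contact_force: [0.2, -0.5, -0.3]
gripper_width: 0.999
grasp_force: 0.0
```

```bash
python3 - <<'E'
from h import *
st()
p=bot.read_camera("scene");save(p,"pl2.png",(200,90,400,240),4)
q=bot.read_camera("top")
for n,c in(("s",p),("t",q)):
    for t in fit_trays(c,[(.44,-.178),(.438,-.32),(.577,-.335)]): print(n,np.round(t,3))
E
```

```text
t 20.12 pos [0.5817 0.1225 0.2781] F [ 0.2 -0.5 -0.3] T [-0.87  0.03  0.  ] w 85.3 gf 0.0 q [ 0.2   0.51 -0.05  1.8  -1.03  1.35  0.73] z [-0.04   0.866 -0.499] yaz 0.049
s [32.367  0.442 -0.178  0.105]
s [30.049  0.442 -0.324  0.209]
s [35.398  0.58  -0.334 -0.105]
t [22.658  0.44  -0.152  0.489]
t [ 8.172  0.42  -0.306 -0.14 ]
t [13.287  0.582 -0.342 -0.349]
```

View pics/pl2.png

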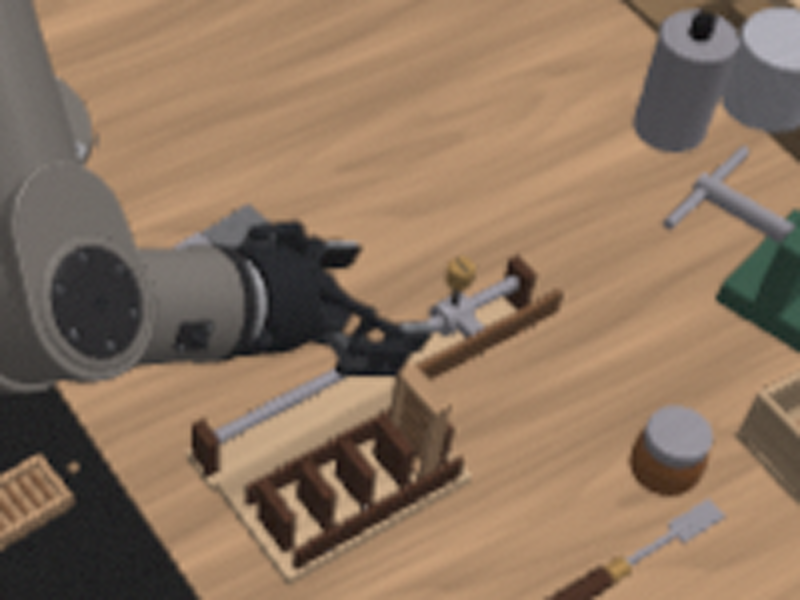

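Tray 1 stands in slot 4 at (420,420). Next is tray C.

```bash
cat > nxt.py <<'E'
import sys
from h import *
x,y,yaw,slot=map(float,sys.argv[1:5])
pos,rot=pick(x,y,yaw,.003);up=pos+[0,0,.12]
print("to above");go(up,rot);print("down");go(pos,rot,(up,rot))
ct=ctool([x,y,.009],pos+[0,0,.0015],rot);lift=(pos+[0,0,.14],rot)
a=place(int(slot),ct,.12);b=place(int(slot),ct,.012)
print("ct",ct.round(4),"to slot from lift");go(*a,lift);print("lower");go(*b,a)
E
python3 nxt.py .577 -.335 -.105 3
```

```text
to above
turn [-0.048, -1.569, 0.165] shift mm [-345.3, -20.8, -297.2]
down
turn [0.0, 0.0, 0.0] shift mm [60.0, 0.0, 103.9]
ct [-0.0265  0.      0.0101] to slot from lift
turn [0.044, 1.567, -0.165] shift mm [339.9, -46.9, -279.4]
lower
turn [0.0, 0.0, 0.0] shift mm [-93.5, 0.0, 54.0]
```

Emit:
jog_arm --pt "-0.048 -1.57 0.165 -345 -21 -297 85" --pt "-0.048 -1.57 0.165 -345 -21 -297 85" --pt "-0.048 -1.57 0.165 -345 -21 -297 85" --pt "-0.048 -1.57 0.165 -345 -21 -297 85" --pt "-0.048 -1.57 0.165 -345 -21 -297 85" --pt "-0.048 -1.57 0.165 -345 -21 -297 85" --pt "-0.048 -1.57 0.165 -345 -21 -297 85" --pt "-0.048 -1.57 0.165 -345 -21 -297 85" --pt "-0.048 -1.57 0.165 -345 -21 -297 85" --pt "-0.048 -1.57 0.165 -345 -21 -297 85"

```text
t: 21.48
eef_pos: [0.5793, -0.3038, 0.12]
tool_rot: [0.171, 0.716, 0.649, -0.194]
contact_force: [0.5, 0.5, 0.3]
gripper_width: 0.995
grasp_force: 0.0
```

Emit:
jog_arm --pt "0 0 0 0 0 0 85" --pt "0 0 0 28 0 48 85" --pt "0 0 0 45 0 78 85" --pt "0 0 0 56 0 96 85" --pt "0 0 0 60 0 104 85" --pt "0 0 0 60 0 104 85" --pt "0 0 0 60 0 104 50" --pt "0 0 0 60 0 104 50" --pt "0 0 0 60 0 104 50" --pt "0 0 0 60 0 104 50"

```text
t: 22.72
eef_pos: [0.5806, -0.3069, 0.0043]
tool_rot: [0.174, 0.718, 0.646, -0.192]
contact_force: [-0.6, 2.5, 5.5]
gripper_width: 0.637
grasp_force: 63.4
```

Emit:
jog_arm --pt "0 0 0 0 0 0 50" --pt "0 0 0 0 0 0 50" --pt "0 0 0 -10 0 -17 50" --pt "0 0 0 -25 0 -43 50" --pt "0 0 0 -50 0 -87 50" --pt "0 0 0 -70 0 -121 50" --pt "0 0 0 -70 0 -121 50"

```text
t: 23.6
eef_pos: [0.5814, -0.3081, 0.1473]
tool_rot: [0.176, 0.719, 0.645, -0.19]
contact_force: [0.4, 0.0, -0.9]
gripper_width: 0.639
grasp_force: 63.6
```

```bash
python3 - <<'E'
from h import *
st()
ct=np.array([-.0265,0,.0101]);a=place(3,ct,.12);b=place(3,ct,.012)
go(*a);go(*b,a)
q=bot.read_camera("top")
for t in fit_trays(q,[(.44,-.178),(.438,-.32)]): print(np.round(t,3))
E
```

```text
t 23.6 pos [ 0.5814 -0.3081  0.1473] F [ 0.4  0.  -0.9] T [ 0.72 -0.06  0.03] w 54.5 gf 63.6 q [-0.34  0.61  0.67  1.85  0.23  0.73 -0.06] z [-0.047 -0.498 -0.866] yaz -0.106
turn [0.052, 1.568, -0.164] shift mm [342.5, -48.5, -276.4]
turn [0.0, 0.0, 0.0] shift mm [-93.5, 0.0, 54.0]
[38.77   0.44  -0.18   0.105]
[36.574  0.438 -0.324  0.209]
```

Emit:
jog_arm --pt "0 0 0 -25 0 -43 50" --pt "0.05 1.57 -0.164 0 -10 -80 50" --pt "0.05 1.57 -0.164 342 -48 -276 50" --pt "0.05 1.57 -0.164 342 -48 -276 50" --pt "0.05 1.57 -0.164 342 -48 -276 50" --pt "0.05 1.57 -0.164 342 -48 -276 50" --pt "0.05 1.57 -0.164 342 -48 -276 50" --pt "0.05 1.57 -0.164 342 -48 -276 50" --pt "0.05 1.57 -0.164 342 -48 -276 50" --pt "0.05 1.57 -0.164 342 -48 -276 50"

```text
t: 24.9
eef_pos: [0.576, 0.1307, 0.2082]
tool_rot: [-0.368, 0.598, 0.624, 0.344]
contact_force: [-0.2, -1.1, -1.4]
gripper_width: 0.639
grasp_force: 64.0
```

Emit:
jog_arm --pt "0.05 0 0 0 0 0 50" --pt "0 0 0 0 0 0 50"

```text
t: 25.15
eef_pos: [0.5779, 0.13, 0.2086]
tool_rot: [-0.365, 0.598, 0.625, 0.343]
contact_force: [-0.0, -0.4, -1.3]
gripper_width: 0.637
grasp_force: 64.0
```

```bash
python3 - <<'E'
from h import *
st()
ct=np.array([-.0265,0,.0101]);a=place(3,ct,.012);b=place(3,ct,.0)
go(*a);go(*b,a)
E
```

```text
t 25.15 pos [0.5779 0.13   0.2086] F [-0.  -0.4 -1.3] T [-1.06 -0.04  0.05] w 54.4 gf 64.0 q [ 0.14  0.6   0.02  1.84 -1.09  1.31  0.86] z [-0.046  0.866 -0.498] yaz 0.049
turn [-0.004, -0.002, -0.007] shift mm [-88.4, 1.6, 50.1]
turn [0.0, 0.0, 0.0] shift mm [-10.4, 0.0, 6.0]
```

Emit:
jog_arm --pt "0 0 0 -20 1.5 11 50" --pt "0 0 0 -40 1.5 23 50" --pt "0 0 0 -58 1.5 33 50" --pt "0 0 0 -75 1.5 42 50" --pt "0 0 0 -88 1.5 50 50" --pt "0 0 0 -93 1.5 53 50" --pt "0 0 0 -97 1.5 55 50" --pt "0 0 0 -99 1.5 56 50" --pt "0 0 0 -99 1.5 56 50"

```text
t: 26.28
eef_pos: [0.5786, 0.1292, 0.0969]
tool_rot: [-0.364, 0.598, 0.626, 0.344]
contact_force: [0.8, -0.1, -0.9]
gripper_width: 0.638
grasp_force: 64.1
```

```bash
python3 - <<'E'
from h import *
st()
E
```

```text
t 26.27 pos [0.5786 0.1292 0.0969] F [ 0.8 -0.1 -0.9] T [-1.07 -0.05 -0.05] w 54.5 gf 64.1 q [ 0.16  0.78 -0.    1.86 -1.13  1.21  1.03] z [-0.045  0.866 -0.498] yaz 0.049
```

Emit:
jog_arm --pt "0 0 0 -1.5 0 0.8 50" --pt "0 0 0 -3 0 1.6 50" --pt "0 0 0 -3 0 1.6 50" --pt "0 0 0 -3 0 1.6 50"

```text
t: 26.78
eef_pos: [0.5786, 0.1294, 0.0942]
tool_rot: [-0.365, 0.597, 0.626, 0.344]
contact_force: [-1.4, -1.3, 4.7]
gripper_width: 0.637
grasp_force: 64.5
```

Contact with the floor. Release and retreat.

Emit:
jog_arm --pt "0 0 0 1 0 -0.5 60" --pt "0 0 0 1 0 -0.5 70" --pt "0 0 0 1 0 -0.5 78" --pt "0 0 0 1 0 -0.5 78" --pt "0 0 0 10 0 -30 78" --pt "0 0 0 40 0 -70 78" --pt "0 0 0 90 0 -100 85" --pt "0 0 0 130 0 -130 85" --pt "0 0 0 130 0 -130 85"

```text
t: 27.9
eef_pos: [0.5835, 0.0804, 0.2747]
tool_rot: [-0.362, 0.597, 0.627, 0.346]
contact_force: [0.4, 0.6, -1.5]
gripper_width: 0.995
grasp_force: 0.0
```

```bash
python3 - <<'E'
from h import *
st()
p=bot.read_camera("scene")
for t in fit_trays(p,[(.44,-.178),(.438,-.32)]): print(np.round(t,3))
for n in("tray1_mid",):
    for r in bot.tip_of(n,p): print(n,np.round(r["xy"]),round(r["score"],2),at_z(p,r["xy"],.067).round(3))
for s in(3,4): print(s,proj(p,rk(0,(-.063,-.021,.021,.063)[s-1],.067)))
E
python3 nxt.py .441 -.324 .2 2;
```

```text
t 27.9 pos [0.5835 0.0804 0.2747] F [ 0.4  0.6 -1.5] T [-0.96 -0.08 -0.01] w 85.0 gf 0.0 q [ 0.19  0.53  0.06  1.77 -1.02  1.43  0.78] z [-0.041  0.865 -0.499] yaz 0.048
[32.189  0.442 -0.178  0.105]
[29.981  0.442 -0.324  0.209]
tray1_mid [198. 213.] 0.72 [ 0.458 -0.19   0.067]
tray1_mid [288. 214.] 0.34 [0.613 0.08  0.067]
3 [293.97388806 200.95129067]
4 [303.60196985 195.68832362]
to above
turn [0.038, -1.57, -0.163] shift mm [-313.3, -163.9, -246.8]
down
turn [0.0, 0.0, 0.0] shift mm [60.0, 0.0, 103.9]
ct [-0.0265  0.      0.0101] to slot from lift
turn [-0.043, 1.568, 0.162] shift mm [265.0, 218.8, -236.1]
lower
turn [0.0, 0.0, 0.0] shift mm [-93.5, 0.0, 54.0]
```

Emit:
jog_arm --pt "0.038 -1.57 -0.163 -313 -164 -247 85" --pt "0.038 -1.57 -0.163 -313 -164 -247 85" --pt "0.038 -1.57 -0.163 -313 -164 -247 85" --pt "0.038 -1.57 -0.163 -313 -164 -247 85" --pt "0.038 -1.57 -0.163 -313 -164 -247 85" --pt "0.038 -1.57 -0.163 -313 -164 -247 85" --pt "0.038 -1.57 -0.163 -313 -164 -247 85" --pt "0.038 -1.57 -0.163 -313 -164 -247 85" --pt "0.038 -1.57 -0.163 -313 -164 -247 85" --pt "0.038 -1.57 -0.163 -313 -164 -247 85"

```text
t: 29.25
eef_pos: [0.4355, -0.2923, 0.1213]
tool_rot: [0.199, 0.607, 0.751, -0.166]
contact_force: [-0.0, 0.5, -0.2]
gripper_width: 1.0
grasp_force: 0.0
```

Emit:
jog_arm --pt "0 0 0 0 0 0 85" --pt "0 0 0 28 0 48 85" --pt "0 0 0 45 0 78 85" --pt "0 0 0 56 0 96 85" --pt "0 0 0 60 0 103.5 85" --pt "0 0 0 60 0 103.5 85" --pt "0 0 0 60 0 103.5 50" --pt "0 0 0 60 0 103.5 50" --pt "0 0 0 60 0 103.5 50" --pt "0 0 0 60 0 103.5 50"

```text
t: 30.5
eef_pos: [0.4351, -0.2972, 0.0043]
tool_rot: [0.201, 0.612, 0.747, -0.164]
contact_force: [-1.5, -1.7, 3.3]
gripper_width: 0.637
grasp_force: 63.4
```

Emit:
jog_arm --pt "0 0 0 0 0 0 50" --pt "0 0 0 0 0 0 50" --pt "0 0 0 -10 0 -17 50" --pt "0 0 0 -25 0 -43 50" --pt "0 0 0 -50 0 -87 50" --pt "0 0 0 -70 0 -121 50" --pt "0 0 0 -70 0 -121 50"

```text
t: 31.38
eef_pos: [0.4373, -0.2964, 0.1461]
tool_rot: [0.202, 0.612, 0.747, -0.162]
contact_force: [0.4, -0.3, -0.6]
gripper_width: 0.635
grasp_force: 63.7
```

```bash
python3 - <<'E'
from h import *
st()
ct=np.array([-.0265,0,.0101]);a=place(2,ct,.12);b=place(2,ct,.012)
go(*a);go(*b,a)
q=bot.read_camera("scene");save(q,"pk4.png",(130,60,390,250),3)
for t in fit_trays(q,[(.44,-.178)]): print(np.round(t,3))
E
```

```text
t 31.38 pos [ 0.4373 -0.2964  0.1461] F [ 0.4 -0.3 -0.6] T [0.62 0.14 0.01] w 54.2 gf 63.7 q [-0.08  0.27  0.3   2.26  0.82  0.56 -0.3 ] z [ 0.105 -0.489 -0.866] yaz 0.2
turn [-0.037, 1.567, 0.164] shift mm [267.3, 217.4, -232.5]
turn [0.0, 0.0, 0.0] shift mm [-93.5, 0.0, 54.0]
[32.272  0.446 -0.178  0.105]
```

View pics/pk4.png

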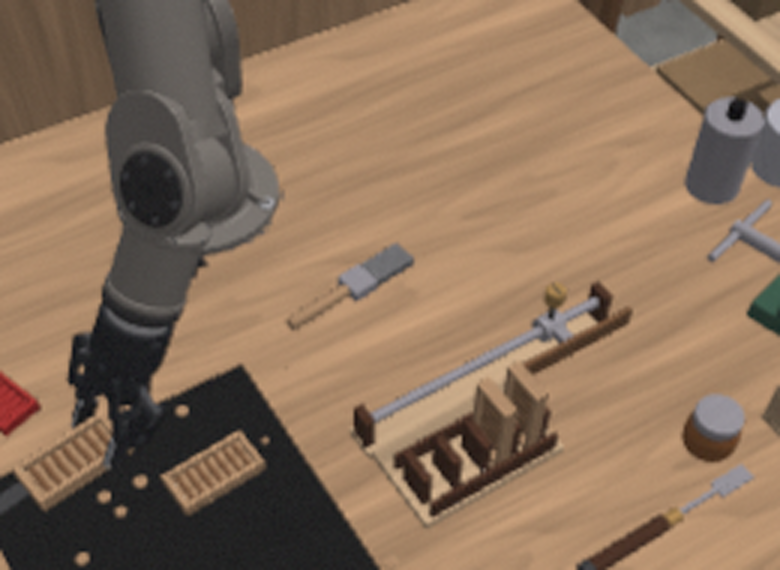

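Two trays stand in slots 3 and 4, at (495,420) and (525,400), and the third is held at (70,460). I'll place it in slot 2.

Emit:
jog_arm --pt "0 0 0 -25 0 -43 50" --pt "-0.037 1.57 0.164 0 10 -80 50" --pt "-0.037 1.57 0.164 267 217 -232 50" --pt "-0.037 1.57 0.164 267 217 -232 50" --pt "-0.037 1.57 0.164 267 217 -232 50" --pt "-0.037 1.57 0.164 267 217 -232 50" --pt "-0.037 1.57 0.164 267 217 -232 50" --pt "-0.037 1.57 0.164 267 217 -232 50" --pt "-0.037 1.57 0.164 267 217 -232 50" --pt "-0.037 1.57 0.164 267 217 -232 50"

```text
t: 32.67
eef_pos: [0.5784, 0.0869, 0.2071]
tool_rot: [-0.368, 0.599, 0.623, 0.343]
contact_force: [0.0, -0.3, -0.4]
gripper_width: 0.637
grasp_force: 64.0
```

Emit:
jog_arm --pt "0 0 0 0 0 0 50" --pt "0 0 0 0 0 0 50"

```text
t: 32.92
eef_pos: [0.579, 0.0877, 0.2101]
tool_rot: [-0.365, 0.598, 0.626, 0.342]
contact_force: [0.1, 0.3, -0.5]
gripper_width: 0.638
grasp_force: 64.1
```

```bash
python3 - <<'E'
from h import *
st()
ct=np.array([-.0265,0,.0101]);a=place(2,ct,.012);b=place(2,ct,.0)
go(*a);go(*b)
E
```

```text
t 32.92 pos [0.579  0.0877 0.2101] F [ 0.1  0.3 -0.5] T [-1.05 -0.04 -0.04] w 54.5 gf 64.1 q [ 0.32  0.62 -0.13  1.8  -0.97  1.29  0.81] z [-0.047  0.865 -0.5  ] yaz 0.05
turn [-0.005, -0.001, -0.007] shift mm [-89.4, 2.7, 51.3]
turn [-0.005, -0.001, -0.007] shift mm [-99.8, 2.8, 57.3]
```

Emit:
jog_arm --pt "0 0 0 -20 2.5 11 50" --pt "0 0 0 -40 2.5 23 50" --pt "0 0 0 -58 2.5 33 50" --pt "0 0 0 -75 2.5 42 50" --pt "0 0 0 -90 2.5 51 50" --pt "0 0 0 -95 2.5 54 50" --pt "0 0 0 -99 2.5 56.5 50" --pt "0 0 0 -101 2.5 57.5 50" --pt "0 0 0 -102 2.5 58.5 50" --pt "0 0 0 -102 2.5 58.5 50"

```text
t: 34.17
eef_pos: [0.581, 0.0871, 0.0935]
tool_rot: [-0.365, 0.598, 0.626, 0.343]
contact_force: [0.4, -0.8, -1.1]
gripper_width: 0.642
grasp_force: 64.1
```

```bash
python3 - <<'E'
from h import *
st()
E
```

```text
t 34.17 pos [0.581  0.0871 0.0935] F [ 0.4 -0.8 -1.1] T [-1.1  -0.03 -0.03] w 54.8 gf 64.1 q [ 0.32  0.8  -0.14  1.81 -1.    1.18  0.97] z [-0.045  0.866 -0.498] yaz 0.049
```

Emit:
jog_arm --pt "0 0 0 -1.5 0 0.8 50" --pt "0 0 0 -3 0 1.6 50" --pt "0 0 0 -3 0 1.6 50" --pt "0 0 0 -3 0 1.6 50"

```text
t: 34.67
eef_pos: [0.581, 0.0875, 0.0929]
tool_rot: [-0.366, 0.597, 0.625, 0.345]
contact_force: [-3.7, -3.9, 13.8]
gripper_width: 0.642
grasp_force: 65.2
```

Emit:
jog_arm --pt "0 0 0 2.5 0 -1.5 60" --pt "0 0 0 2.5 0 -1.5 70" --pt "0 0 0 2.5 0 -1.5 78" --pt "0 0 0 2.5 0 -1.5 78" --pt "0 0 0 10 0 -30 78" --pt "0 0 0 40 0 -70 78" --pt "0 0 0 90 0 -100 85" --pt "0 0 0 130 0 -130 85" --pt "0 0 0 130 0 -130 85"

```text
t: 35.8
eef_pos: [0.5861, 0.0383, 0.2711]
tool_rot: [-0.362, 0.597, 0.627, 0.345]
contact_force: [0.0, -0.3, -1.0]
gripper_width: 0.997
grasp_force: 0.0
```

```bash
python3 - <<'E'
from h import *
st()
p=bot.read_camera("scene");save(p,"pl4.png",(130,60,390,250),3)
for t in fit_trays(p,[(.44,-.178)]): print(np.round(t,3))
E
python3 nxt.py .4415 -.178 .105 1
```

```text
t 35.8 pos [0.5861 0.0383 0.2711] F [ 0.  -0.3 -1. ] T [-0.99 -0.01 -0.02] w 85.2 gf 0.0 q [ 0.36  0.56 -0.1   1.72 -0.93  1.43  0.74] z [-0.041  0.865 -0.5  ] yaz 0.048
[31.916  0.442 -0.178  0.105]
to above
turn [0.013, -1.571, -0.062] shift mm [-217.3, -154.9, -84.3]
down
turn [0.0, 0.0, 0.0] shift mm [60.0, 0.0, 103.9]
ct [-0.0265  0.      0.0101] to slot from lift
turn [-0.016, 1.57, 0.06] shift mm [119.5, 164.0, -152.1]
lower
turn [0.0, 0.0, 0.0] shift mm [-93.5, 0.0, 54.0]
```

Emit:
jog_arm --pt "0.013 -1.57 -0.062 -217 -155 -84 85" --pt "0.013 -1.57 -0.062 -217 -155 -84 85" --pt "0.013 -1.57 -0.062 -217 -155 -84 85" --pt "0.013 -1.57 -0.062 -217 -155 -84 85" --pt "0.013 -1.57 -0.062 -217 -155 -84 85" --pt "0.013 -1.57 -0.062 -217 -155 -84 85" --pt "0.013 -1.57 -0.062 -217 -155 -84 85" --pt "0.013 -1.57 -0.062 -217 -155 -84 85" --pt "0.013 -1.57 -0.062 -217 -155 -84 85" --pt "0.013 -1.57 -0.062 -217 -155 -84 85"

```text
t: 37.1
eef_pos: [0.4369, -0.1454, 0.1202]
tool_rot: [0.19, 0.642, 0.722, -0.175]
contact_force: [-0.8, -0.6, -0.4]
gripper_width: 0.996
grasp_force: 0.0
```

```bash
python3 - <<'E'
from h import *
st();pos,rot=pick(.4415,-.178,.105,.003);go(pos,rot)
E
```

```text
t 37.1 pos [ 0.4369 -0.1454  0.1202] F [-0.8 -0.6 -0.4] T [ 0.54  0.12 -0.  ] w 85.1 gf 0.0 q [-0.56  0.33  0.43  2.29  0.64  0.67 -0.56] z [ 0.05  -0.496 -0.867] yaz 0.116
turn [-0.002, -0.002, 0.014] shift mm [54.1, 2.1, 104.0]
```

Emit:
jog_arm --pt "0 0 0 0 0 0 85" --pt "0 0 0 26 1 48 85" --pt "0 0 0 43 1 78 85" --pt "0 0 0 53 1 96 85" --pt "0 0 0 57 1 103 85" --pt "0 0 0 57 1 103 85" --pt "0 0 0 57 1 103 50" --pt "0 0 0 57 1 103 50" --pt "0 0 0 57 1 103 50" --pt "0 0 0 57 1 103 50"

```text
t: 38.35
eef_pos: [0.4386, -0.1509, 0.0052]
tool_rot: [0.191, 0.646, 0.719, -0.173]
contact_force: [-2.2, 2.3, 8.8]
gripper_width: 0.635
grasp_force: 61.5
```

Emit:
jog_arm --pt "0 0 0 0 0 0 50" --pt "0 0 0 0 0 0 50" --pt "0 0 0 -10 0 -17 50" --pt "0 0 0 -25 0 -43 50" --pt "0 0 0 -50 0 -87 50" --pt "0 0 0 -70 0 -121 50" --pt "0 0 0 -70 0 -121 50"

```text
t: 39.22
eef_pos: [0.4403, -0.1511, 0.1466]
tool_rot: [0.191, 0.647, 0.718, -0.17]
contact_force: [0.2, 0.1, -0.3]
gripper_width: 0.633
grasp_force: 64.3
```

```bash
python3 - <<'E'
from h import *
st()
ct=np.array([-.0265,0,.0101]);a=place(1,ct,.12)
go(*a);print(a[0])
E
```

```text
t 39.23 pos [ 0.4403 -0.1511  0.1466] F [ 0.2  0.1 -0.3] T [0.64 0.04 0.02] w 54.1 gf 64.3 q [-0.54  0.27  0.42  2.27  0.63  0.74 -0.52] z [ 0.055 -0.492 -0.869] yaz 0.105
turn [-0.013, 1.565, 0.061] shift mm [123.3, 162.6, -148.5]
[0.5828652  0.04557335 0.21499967]
```

Emit:
jog_arm --pt "0 0 0 -30 0 -52 50" --pt "0 0.18 0 -30 0 -52 50" --pt "0 0.36 0 -30 0 -52 50" --pt "0 0.54 0 -30 0 -52 50" --pt "0 0.72 0 -30 0 -52 50" --pt "0 0.9 0 0 50 -100 50" --pt "0 1.08 0.02 40 90 -150 50" --pt "-0.013 1.26 0.04 80 130 -160 50" --pt "-0.013 1.45 0.06 123 162 -160 50" --pt "-0.013 1.565 0.06 123 162 -148 50"

```text
t: 40.48
eef_pos: [0.5812, 0.0492, 0.2082]
tool_rot: [-0.367, 0.596, 0.627, 0.342]
contact_force: [-0.4, -1.2, -1.0]
gripper_width: 0.637
grasp_force: 64.3
```

Emit:
jog_arm --pt "0 0 0 0 0 0 50" --pt "0 0 0 0 0 0 50"

```text
t: 40.72
eef_pos: [0.581, 0.0445, 0.2108]
tool_rot: [-0.363, 0.599, 0.627, 0.341]
contact_force: [0.5, 0.4, -0.5]
gripper_width: 0.641
grasp_force: 64.3
```

```bash
python3 - <<'E'
from h import *
st()
ct=np.array([-.0265,0,.0101]);a=place(1,ct,.012);b=place(1,ct,.0)
go(*a);go(*b)
E
```

```text
t 40.73 pos [0.581  0.0445 0.2108] F [ 0.5  0.4 -0.5] T [-1.06 -0.09  0.01] w 54.7 gf 64.3 q [ 0.12  0.64  0.23  1.78 -1.06  1.48  0.93] z [-0.046  0.862 -0.505] yaz 0.049
turn [-0.004, 0.005, -0.006] shift mm [-89.1, 2.6, 53.2]
turn [-0.004, 0.005, -0.006] shift mm [-99.5, 2.7, 59.3]
```

Emit:
jog_arm --pt "0 0.005 0 -20 2.5 12 50" --pt "0 0.005 0 -40 2.5 24 50" --pt "0 0.005 0 -58 2.5 35 50" --pt "0 0.005 0 -75 2.5 45 50" --pt "0 0.005 0 -90 2.5 53 50" --pt "0 0.005 0 -95 2.5 56 50" --pt "0 0.005 0 -99 2.5 58.5 50" --pt "0 0.005 0 -101 2.5 59.5 50" --pt "0 0.005 0 -102 2.5 60 50" --pt "0 0.005 0 -102 2.5 60 50"

```text
t: 41.98
eef_pos: [0.5829, 0.046, 0.0944]
tool_rot: [-0.366, 0.597, 0.626, 0.344]
contact_force: [-2.4, -1.3, 6.9]
gripper_width: 0.634
grasp_force: 64.8
```

Emit:
jog_arm --pt "0 0 0 -1 0 0.5 50" --pt "0 0 0 -2 0 1.2 50" --pt "0 0 0 -2 0 1.2 50"

```text
t: 42.35
eef_pos: [0.583, 0.0462, 0.0944]
tool_rot: [-0.366, 0.596, 0.626, 0.346]
contact_force: [-4.1, -2.6, 17.8]
gripper_width: 0.635
grasp_force: 65.4
```

Emit:
jog_arm --pt "0 0 0 3 0 -1.8 60" --pt "0 0 0 3 0 -1.8 70" --pt "0 0 0 3 0 -1.8 78" --pt "0 0 0 3 0 -1.8 78" --pt "0 0 0 10 0 -30 78" --pt "0 0 0 40 0 -70 78" --pt "0 0 0 90 0 -100 85" --pt "0 0 0 130 0 -130 85" --pt "0 0 0 130 0 -130 85"

```text
t: 43.48
eef_pos: [0.5877, -0.0034, 0.2713]
tool_rot: [-0.362, 0.597, 0.627, 0.345]
contact_force: [0.7, 0.1, 0.0]
gripper_width: 0.996
grasp_force: 0.0
```

```bash
python3 - <<'E'
from h import *
st()
p=bot.read_camera("scene");save(p,"pl5.png",(220,120,370,240),5)
kn=rk(-.095,.18,0);print(kn)
for n in("knob",):
    for r in bot.tip_of(n,p): print(n,r,at_z(p,r["xy"],.105))
k=np.array([.4765,.280,0])
a=(k+[0,0,.17],down(1.55));go(*a)
E
```

```text
t 43.48 pos [ 0.5877 -0.0034  0.2713] F [0.7 0.1 0. ] T [-0.96 -0.05  0.06] w 85.1 gf 0.0 q [ 0.17  0.6   0.26  1.69 -1.02  1.6   0.86] z [-0.042  0.865 -0.5  ] yaz 0.049
[0.47629755 0.27913082 0.        ]
knob {'xy': [317.7, 157.1], 'score': 0.59} [0.47822385 0.29063709 0.105     ]
turn [0.777, -0.843, -1.352] shift mm [58.3, -94.7, 297.8]
```

View pics/pl5.png

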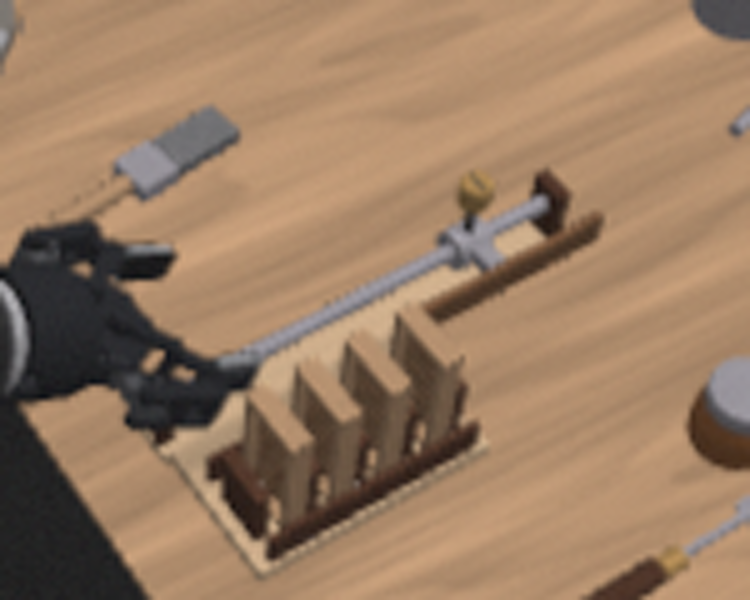

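All four trays stand in their slots, at (275,440), (325,410), (375,380) and (430,350). Back to the knob at (475,190).

```bash
python3 - <<'E'
from h import *
k=np.array([.4765,.2797,0]);a=(k+[0,0,.23],down(1.55));go(*a);go(k+[0,0,.089],down(1.55),a)
E
```

```text
turn [0.777, -0.843, -1.352] shift mm [110.1, -95.1, 267.7]
turn [0.0, 0.0, 0.0] shift mm [0.0, 0.0, 141.0]
```

Emit:
jog_arm --pt "0.777 -0.843 -1.352 110 -95 268 85" --pt "0.777 -0.843 -1.352 110 -95 268 85" --pt "0.777 -0.843 -1.352 110 -95 268 85" --pt "0.777 -0.843 -1.352 110 -95 268 85" --pt "0.777 -0.843 -1.352 110 -95 268 85" --pt "0.777 -0.843 -1.352 110 -95 268 85" --pt "0.777 -0.843 -1.352 110 -95 268 60" --pt "0.777 -0.843 -1.352 110 -95 268 60" --pt "0.777 -0.843 -1.352 110 -95 268 60" --pt "0.777 -0.843 -1.352 110 -95 268 60"

```text
t: 44.82
eef_pos: [0.4749, 0.2813, 0.2282]
tool_rot: [-0.001, 0.007, 1.0, -0.002]
contact_force: [-1.3, -0.7, -0.6]
gripper_width: 0.706
grasp_force: 0.0
```

Emit:
jog_arm --pt "0 0 0 0 0 0 60" --pt "0 0 0 0 0 0 60"

```text
t: 45.08
eef_pos: [0.4765, 0.2791, 0.2289]
tool_rot: [-0.001, 0.011, 1.0, -0.0]
contact_force: [0.2, -0.1, 0.2]
gripper_width: 0.701
grasp_force: 0.0
```

```bash
python3 - <<'E'
from h import *
st();go([.4765,.2797,.0895],down(1.553))
E
```

```text
t 45.08 pos [0.4765 0.2791 0.2289] F [ 0.2 -0.1  0.2] T [-0.02 -0.01 -0.05] w 59.8 gf 0.0 q [-0.7   0.28  0.07  1.86 -0.02  1.01  0.93] z [-0.003 -0.001 -1.   ] yaz 1.548
turn [-0.001, -0.003, -0.005] shift mm [-0.3, 0.7, 139.4]
```

Emit:
jog_arm --pt "0 0 0 0 0 50 60" --pt "0 0 0 0 0 100 60" --pt "0 0 0 0 0 130 60" --pt "0 0 0 0 0 139.5 60" --pt "0 0 0 0 0 139.5 60" --pt "0 0 0 0 0 139.5 30" --pt "0 0 0 0 0 139.5 18" --pt "0 0 0 0 0 139.5 18" --pt "0 0 0 0 0 139.5 18" --grip_force 55

```text
t: 46.2
eef_pos: [0.4776, 0.2786, 0.0921]
tool_rot: [0.0, 0.011, 1.0, -0.0]
contact_force: [-1.5, -5.2, 9.6]
gripper_width: 0.261
grasp_force: 53.4
```

```bash
python3 - <<'E'
from h import *
st();o=bot.get_obs();r=Rt(o)
print(r.inv().apply(np.array([np.sin(.049),-np.cos(.049),0]))*180)
E
```

```text
t 46.2 pos [0.4776 0.2786 0.0921] F [-1.5 -5.2  9.6] T [-1.03  0.33  0.05] w 22.3 gf 53.4 q [-0.68  0.45  0.05  1.97 -0.03  0.72  0.94] z [ 0.001 -0.001 -1.   ] yaz 1.549
[-1.27698558e+01 -1.79546380e+02  1.67894998e-01]
```

Emit:
jog_arm --pt "0 0 0 -0.7 -10 0 18" --pt "0 0 0 -1.8 -25 0 18" --pt "0 0 0 -2.8 -40 0 18" --pt "0 0 0 -4.3 -60 0 18" --pt "0 0 0 -5.7 -80 0 18" --pt "0 0 0 -7.1 -100 0 18" --pt "0 0 0 -8.5 -120 0 18" --pt "0 0 0 -10 -140 0 18" --pt "0 0 0 -11 -155 0 18" --pt "0 0 0 -11 -155 0 18"

```text
t: 47.45
eef_pos: [0.4851, 0.1235, 0.0921]
tool_rot: [0.001, 0.011, 1.0, 0.0]
contact_force: [-2.2, -1.5, 9.4]
gripper_width: 0.258
grasp_force: 54.0
```

```bash
python3 - <<'E'
from h import *
st()
E
```

```text
t 47.45 pos [0.4851 0.1235 0.0921] F [-2.2 -1.5  9.4] T [-0.2   0.57  0.07] w 22.0 gf 54.0 q [-0.43  0.38  0.07  2.09 -0.04  0.67  1.22] z [ 0.001  0.    -1.   ] yaz 1.548
```

Emit:
jog_arm --pt "0 0 0 -0.4 -6 0 18" --pt "0 0 0 -0.8 -12 0 18" --pt "0 0 0 -1.2 -17 0 18" --pt "0 0 0 -1.5 -21 0 18" --pt "0 0 0 -1.8 -25 0 18" --pt "0 0 0 -2 -28 0 18" --pt "0 0 0 -2 -29 0 18" --pt "0 0 0 -2 -29 0 18"

```text
t: 48.45
eef_pos: [0.4864, 0.0981, 0.0921]
tool_rot: [0.001, 0.01, 1.0, 0.002]
contact_force: [-2.5, 5.9, 8.2]
gripper_width: 0.26
grasp_force: 54.0
```

```bash
python3 - <<'E'
from h import *
st()
E
```

```text
t 48.45 pos [0.4864 0.0981 0.0921] F [-2.5  5.9  8.2] T [1.42 0.76 0.02] w 22.2 gf 54.0 q [-0.39  0.38  0.07  2.1  -0.05  0.66  1.27] z [ 0.002  0.003 -1.   ] yaz 1.551
```

Emit:
jog_arm --pt "0 0 0 -0.1 -2 0 18" --pt "0 0 0 -0.2 -4 0 18" --pt "0 0 0 -0.2 -4 0 18"

```text
t: 48.82
eef_pos: [0.4865, 0.0975, 0.0922]
tool_rot: [0.001, 0.009, 1.0, 0.003]
contact_force: [-4.7, 13.0, 6.3]
gripper_width: 0.262
grasp_force: 54.0
```

Emit:
jog_arm --pt "0 0 0.16 0 3 0.2 18" --pt "0 0 0.32 0 3 0.4 18" --pt "0 0 0.48 0 3 0.6 18" --pt "0 0 0.64 0 3 0.8 18" --pt "0 0 0.8 0 3 1 18" --pt "0 0 0.96 0 3 1.2 18" --pt "0 0 1.12 0 3 1.3 18" --pt "0 0 1.28 0 3 1.5 18" --pt "0 0 1.44 0 3 1.7 18" --pt "0 0 1.57 0 3 1.9 18"

```text
t: 50.08
eef_pos: [0.4858, 0.097, 0.0901]
tool_rot: [-0.001, 0.715, 0.699, 0.001]
contact_force: [-4.8, 4.9, 12.5]
gripper_width: 0.262
grasp_force: 54.8
```

```bash
python3 - <<'E'
from h import *
st()
E
```

```text
t 50.08 pos [0.4858 0.097  0.0901] F [-4.8  4.9 12.5] T [1.1  1.13 0.12] w 22.3 gf 54.8 q [-0.7   0.41  0.47  2.12 -0.31  0.67 -0.05] z [-0.001  0.003 -1.   ] yaz -0.023
```

Emit:
jog_arm --pt "0 0 0.16 0 0 0.2 18" --pt "0 0 0.32 0 0 0.4 18" --pt "0 0 0.48 0 0 0.6 18" --pt "0 0 0.64 0 0 0.8 18" --pt "0 0 0.8 0 0 1 18" --pt "0 0 0.96 0 0 1.2 18" --pt "0 0 1.12 0 0 1.3 18" --pt "0 0 1.28 0 0 1.5 18" --pt "0 0 1.36 0 0 1.6 18" --pt "0 0 1.36 0 0 1.6 18"

```text
t: 51.32
eef_pos: [0.4852, 0.0974, 0.0884]
tool_rot: [-0.003, 0.995, 0.096, -0.001]
contact_force: [-10.2, 7.1, 20.7]
gripper_width: 0.259
grasp_force: 55.6
```

```bash
python3 - <<'E'
from h import *
st()
E
```

```text
t 51.33 pos [0.4852 0.0974 0.0884] F [-10.2   7.1  20.7] T [ 1.48  1.98 -0.03] w 22.1 gf 55.6 q [-0.97  0.52  0.83  2.14 -0.59  0.73 -1.12] z [-0.003  0.005 -1.   ] yaz -1.379
```

Emit:
jog_arm --pt "0 0 0.08 0 0 -0.6 18" --pt "0 0 0.16 0 0 -0.6 18" --pt "0 0 0.2 0 0 -0.6 18" --pt "0 0 0.2 0 0 -0.6 18"

```text
t: 51.82
eef_pos: [0.485, 0.0975, 0.0885]
tool_rot: [-0.002, 1.0, -0.002, -0.002]
contact_force: [-8.1, 8.2, 13.2]
gripper_width: 0.26
grasp_force: 55.0
```

```bash
python3 - <<'E'
from h import *
st()
E
```

```text
t 51.83 pos [0.485  0.0975 0.0885] F [-8.1  8.2 13.2] T [1.33 1.54 0.7 ] w 22.2 gf 55.0 q [-1.    0.54  0.89  2.14 -0.64  0.75 -1.27] z [-0.003  0.004 -1.   ] yaz -1.576
```

Emit:
jog_arm --pt "0 0 0.1 0 0 0 18" --pt "0 0 0.2 0 0 0 18" --pt "0 0 0.3 0 0 0 18" --pt "0 0 0.3 0 0 0 18"

```text
t: 52.32
eef_pos: [0.4862, 0.0974, 0.0884]
tool_rot: [-0.002, 0.988, -0.153, -0.001]
contact_force: [-3.1, 5.6, 6.7]
gripper_width: 0.261
grasp_force: 54.8
```

```bash
python3 - <<'E'
from h import *
st()
E
```

```text
t 52.33 pos [0.4862 0.0974 0.0884] F [-3.1  5.6  6.7] T [1.21 0.51 0.3 ] w 22.3 gf 54.8 q [-1.05  0.58  0.97  2.14 -0.71  0.78 -1.5 ] z [-0.001  0.004 -1.   ] yaz -1.878
```

Emit:
jog_arm --pt "0 0 0 0 0 0 30" --pt "0 0 0 0 0 0 60" --pt "0 0 0 0 0 0 60" --pt "0 0 0 0 0 0 60" --pt "0 0 0 0 0 -50 60" --pt "0 0 0 0 0 -110 60" --pt "0 0 0 0 0 -170 60" --pt "0 0 0 50 0 -170 60" --pt "0 0 0 110 0 -170 60" --pt "0 0 0 110 0 -170 60"

```text
t: 53.58
eef_pos: [0.5936, 0.0573, 0.2576]
tool_rot: [0.002, 0.988, -0.156, 0.001]
contact_force: [-0.8, -0.1, 0.1]
gripper_width: 0.705
grasp_force: 0.0
```

```bash
python3 - <<'E'
from h import *
st()
p=bot.read_camera("scene");q=bot.read_camera("top")
save(p,"f.png",(225,140,385,260),5)
for n,c in(("s",p),("t",q)):
    for r in bot.tip_of("knob",c)[:2]: print(n,r["score"],at_z(c,r["xy"],.101).round(3))
print(rk(-.095,0,.101))
E
```

```text
t 53.58 pos [0.5936 0.0573 0.2576] F [-0.8 -0.1  0.1] T [0.02 0.07 0.05] w 60.2 gf 0.0 q [-0.98  0.53  1.11  1.77 -0.51  1.17 -1.6 ] z [ 0.002 -0.003 -1.   ] yaz -1.885
s 0.54 [0.482 0.097 0.101]
s 0.2 [0.584 0.035 0.101]
t 0.46 [0.485 0.105 0.101]
[0.48511402 0.09934686 0.101     ]
```

View pics/f.png

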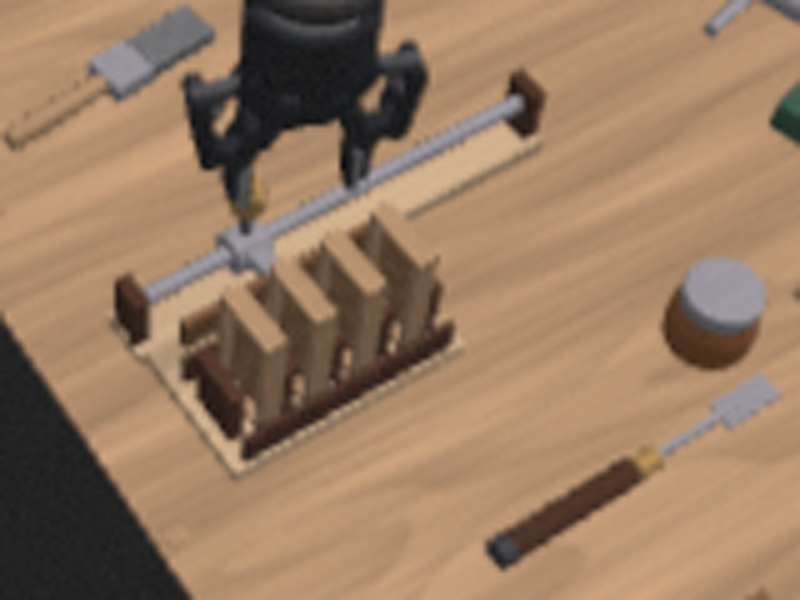

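The picture shows the gate home in front of four upright trays, at (255,330) to (405,240), with the collar at (245,245). The gripper is clear above everything, so I'm handing in.

```bash
python3 -c "
from h import *
print(bot.hand_in())"
```

```text
the job is handed in; nothing more can be done
None
```

I handed the job in: all four trays stand upright, one to a slot, with the gate slid home to its stop and the thumb screw turned down to its stop; the verdict wasn't shown.

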